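# Clamp an exhaust tube, rock the angle gauge on it to the red mark and hold

### The job

I want to centre-punch this exhaust tube part of the way round from its boss: first press the green clamp pedal down to its stop so that the catch snaps over and the tube is clamped, without turning the tube. Then set the pendulum angle gauge astride the tube on the yellow band, dial towards the robot, and rock it round the tube until the swinging pointer settles on the red mark. Finish while still holding it there, both legs of its vee kept lightly pressed onto the tube and the pointer quiet, so that I can punch through its guide; leave the tools and parts around alone.

Things in the scene. Friction and masses are not known exactly. Their poses are not given: they have to be found in the camera images.
- clamp_stand: clamp stand, fixed to the bench: grey plate 250 x 190 x 12 mm with two dark vee blocks that carry the tube. Origin: centre of the plate's underside. x runs along the tube away from the robot, y left, z up. The tube's axis lies along x, 75 mm up. The pedal lever crosses over the tube at x = +75 mm. The space above the tube from x = -80 to +50 mm is clear
- catch_top (a point): top of the steel spring catch beside the lever, at x = 53, y = -86, z = 166 mm in the stand's frame: keep off it. It springs aside by itself and snaps over the pedal's side pin
- clamp_pedal (a joint): angle of the green pedal lever about its hinge (rad): 0 raised by its spring, 0.32 down on its stop. By 0.30 the catch snaps over, and on release it stays at about 0.29, its spring foot pressing on the tube. Takes 1 to 2 N at the pad at first, 8 to 10 N near the stop
- pedal_pad (a point): centre of the upper face of the pedal's black ribbed tread, 50 x 46 mm, at the free right-hand (-y) end of the lever, 212 mm from the hinge; about 210 mm above the bench when raised, 146 mm when down on the stop. Moves in an arc with the pedal
- pedal_hinge (a point): point on the pedal's hinge axis (which lies along the stand's x), at x = 75, y = 72, z = 110 mm in the stand's frame
- tube: loose steel exhaust tube, 60 mm outside diameter, 240 mm long, 0.7 kg, lying in the vee blocks. Origin: on its axis at the middle of the 30 mm wide yellow band where the gauge belongs; x along the tube away from the robot, z up. Ends at x = -100 and +140 mm. A welded boss, 22 mm across, stands 21 mm out of its top at x = -75 mm
- tube_front (a point): centre of the tube's end nearest the robot
- gauge: loose pendulum angle gauge, 174 mm high, 0.32 kg, standing on the two tips of its vee head. Origin: between the tips, at bench height; z up; the white dial (88 mm across, centre at z = 90 mm) faces -x. The head is a dark inverted 90 degree vee, 40 mm wide along x, legs out to y = +-38 mm, inner apex at z = 32 mm. A brass punch guide stands in front of the head
- gauge_grip (a point): middle of the gauge's black grip on top, z = 155 mm in the gauge's frame; the grip is 30 mm wide along y, 18 mm thick along x, from z = 134 to 174 mm
- gauge_seat (a point): point on the gauge's z axis 9.9 mm below its origin: it coincides with the tube's axis when the vee sits fully astride the 60 mm tube
- gauge_pointer (a joint): angle of the black pointer about the gauge's x axis (rad): a weighted pendulum whose tip always ends pointing straight up; swings about 3 times a second, at rest in 1 to 2 s. 0 = top graduation (gauge upright), positive = right of it, facing the dial. Reads +a when the gauge leans by a to the left (top towards +y of the stand)
- gauge_mark (a joint): angle of the red mark on the dial (rad, same zero and sense as the pointer), set beforehand somewhere from 0.25 to 0.6, right of the top graduation; it cannot be moved. The mark is about 7 degrees wide
- pointer_tip (a point): upper tip of the pointer, 34 mm from the dial's centre; its z axis runs along the pointer, up
- mark_tip (a point): the red mark, 34 mm from the dial's centre; its z axis runs outward along the mark
- oil_filter: blue oil filter, 69 mm across, 90 mm high; bystander, leave it
- torch: black pocket torch lying, 106 mm; bystander, leave it
- bolt_2: yellow zinc bolt standing on its head, 45 mm; bystander, leave it
- spark_plug_1: spark plug lying, 76 mm; bystander, leave it
Mind the look-alikes: they are no part of the job. What is shaped like the gauge but turquoise is not meant.

How it is judged:
By the outcome, as a careful person would: the job done as asked, in the order asked, and still so for the second after the job is handed in, while the arm keeps its last pose, push and grip.
It also fails if it takes over 67 s, if anything falls off the work surface, if the arm or the gripper's body presses on something with over 40 N, if the wrist force passes 120 N, or if a joint passes its speed limit or range.

### The arm

A 6-joint arm with a two-finger parallel gripper is mounted at the origin on a cart in front of the work surface, level with it; the furniture and walls round the work are solid. World frame = base frame: x ahead of the robot, y to its left, z up, the work surface at z = 0. Lengths are in mm, angles in rad, forces in N, time in s.
With the tool pointing down it reaches from about 350 to 850 mm from the base axis. Payload 8.1 kg.
Tool frame: the origin (TCP) lies midway between the tips of the shut fingers; the grasp point (between the pads) lies 19 mm behind it; z points along the fingers, x is the direction in which the jaws open and shut, and the axes are right-handed (so a half turn about z gives the same grasp; the last joint's range is limited). The gripper opens to 93 mm and grips with 3 to 60 N. Pads are 15 mm wide; open, the fingers measure 128 mm over their backs; the gripper's body (75 mm by 188 mm) begins 65 mm behind the grasp point.
Start: joints at [-1.428, 0.13, 1.488, -0, 1.523, -0.085], TCP at [135.521, -584.499, 218.635] pointing down, gripper open.
Joint ranges: [-2.96, 2.96], [-0.89, 2.26], [0.02, 2.5], [-1.34, 4.48], [0, 2.73], [-2.66, 2.66]. Speed limits (rad/s): [2.39, 2.39, 2.79, 3.14, 3.14, 3.14].

### API

Orientations are given as [roll, pitch, yaw] about the fixed x, y, z axes, in that order (R = Rz(yaw) Ry(pitch) Rx(roll)).
In Python, from bench import state, cams, env gives the robot as it stands. The module is installed in compiled form; this text tells all that it offers.
- The arm moves only by the shell command python3 -m jog 'ROWS' [FORCE]. ROWS is JSON, one flat list of numbers, 7 for each row, row after row: the shift along the tool's x, y, z in mm, then the turn, a rotation vector about the tool's x, y, z in rad, then the finger opening in mm, from 0 to 93. A call has 1 to 20 rows; each row shifts and turns the commanded pose from where the row before left it, along the tool's axes as they then stand; what a row does not reach is not made up. A row lasts 1/12 s, in which the tool goes at most 41.7 mm and 7.16 degrees, less where a joint would pass 70% of its speed; a pose out of reach is approached as far as the arm can. A call with a gripper value outside its range is refused whole. The fingers move at their own pace and stop on an object; FORCE is the grip in N (left out, the last holds). Time passes only in rows, so rows that do not move let the fingers close. It gives the time, the measured TCP pose, the force and the opening at its end, in the units of the state.
- state(): the state, without advancing time (a new reading comes with each control period).
- cams.read_camera(name): name is "scene" or "side" or "wrist"; returns (picture, depth): 480x640x3 uint8, blue, green, red; 480x640 float32, mm along the optical axis (not along the pixel's ray), 0 where there is no reading.
- cams.camera_model(name): a dict with "intrinsics" (3x3 intrinsics, pixels), "position" and "orientation" of the camera in the world; the wrist camera has in their place "mount" (4x4, takes a point from camera to tool coordinates, whose origin is the TCP and whose axes are the tool frame's). Camera axes: x right, y up, looking along -z (the intrinsics and any distortion apply to the point x, -y, -z); pixel columns grow to the right and rows downward; lengths in mm; the calibration is good to about 2 mm. The wrist camera is an equidistant fisheye: a pixel r from the principal point sees the ray r / f radians off the axis. A picture is of the moment at which its call begins: read the wrist's pose just before it. camera_model takes no time and is no camera call.
- env.close_job(): hands the job in, once; it reports no verdict.
The state is a dict: "time_s": time; "joint_positions": joint angles; "qd": joint speeds; "effort": joint torques, N m; "tool_pos": TCP position; "eef_rot": TCP orientation; "contact_force": force on the tool from outside, world axes, zero at the start; "torque": the same for the moment, N m; "finger_gap": opening from 0.0 (shut) to 1.0 (fully open).
Only numpy, scipy, OpenCV 4.12 (cv2) and the standard library are available. Lean on these libraries where they do the work, as an engineer would, in place of code of your own. Each camera call takes 0.05 s, during which the arm holds its last target.

## Working session

There is one attempt and no reset: what is moved stays moved. The work goes in short steps, Python scripts to look and compute and a shell command to move; the robot and the scene stay as the last step left them, time stands still between calls to the robot, and variables do not carry over. Pictures are saved under pics/ and viewed, and the job is handed in when it is done.

```bash
mkdir -p pics
python3 - <<'E'
from bench import state,cams,env
import cv2
print(state())
for n in ("scene","side","wrist"):
    p,d=cams.read_camera(n); cv2.imwrite(f"pics/{n}0.png",p)
    import numpy as np; np.save(f"{n}0_d.npy",d); np.save(f"{n}0_p.npy",p)
    print(n,cams.camera_model(n))
E
```

```text
{'time_s': 0.0, 'joint_positions': array([-1.42838131e+00,  1.31141643e-01,  1.48928794e+00, -1.33461083e-05,
        1.52302737e+00, -8.53959945e-02]), 'qd': array([ 6.41593277e-04,  8.91456353e-04,  1.31376795e-03, -5.34090630e-04,
        2.32606021e-05,  1.88819818e-03]), 'effort': array([ 1.76870184e-03, -5.59840715e+01, -4.91752839e+01,  7.68477051e-02,
        3.52830521e-02, -1.37345683e-04]), 'tool_pos': array([ 135.44318036, -583.91186709,  217.59437985]), 'eef_rot': array([-3.14144692e+00,  1.85863737e-03, -1.34298453e+00]), 'contact_force': array([ 0.01987419, -0.24567208,  0.65131052]), 'torque': array([ 0.00416264, -0.03469585, -0.05221639]), 'finger_gap': 1.0017059890359683}
scene {'intrinsics': array([[512.97745339,   0.        , 320.21647472],
       [  0.        , 512.97745339, 241.09066509],
       [  0.        ,   0.        ,   1.        ]]), 'position': array([100.44051349, 685.64104236, 801.99298919]), 'orientation': array([ 0.93253882,  0.00439857, -2.57873134])}
side {'intrinsics': array([[487.86482038,   0.        , 312.94476187],
       [  0.        , 487.86482038, 242.84729425],
       [  0.        ,   0.        ,   1.        ]]), 'position': array([509.68335745, 697.04091961, 775.1356858 ]), 'orientation': array([ 8.57885429e-01, -2.11513447e-03, -3.01954677e+00])}
wrist {'intrinsics': array([[371.64829954,   0.        , 320.5489229 ],
       [  0.        , 371.64829954, 239.54286179],
       [  0.        ,   0.        ,   1.        ]]), 'mount': array([[ 9.99999930e-01,  3.68215526e-04,  6.60247798e-05,
        -1.71336373e-01],
       [ 3.71696717e-04, -9.58084231e-01, -2.86486420e-01,
        -8.04030756e+01],
       [-4.22314473e-05,  2.86486424e-01, -9.58084301e-01,
        -1.66869644e+02],
       [ 0.00000000e+00,  0.00000000e+00,  0.00000000e+00,
         1.00000000e+00]])}
```

View pics/scene0.png

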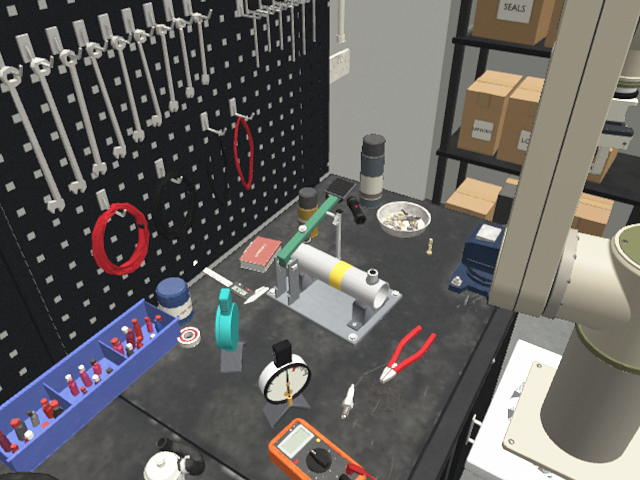

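View pics/side0.png

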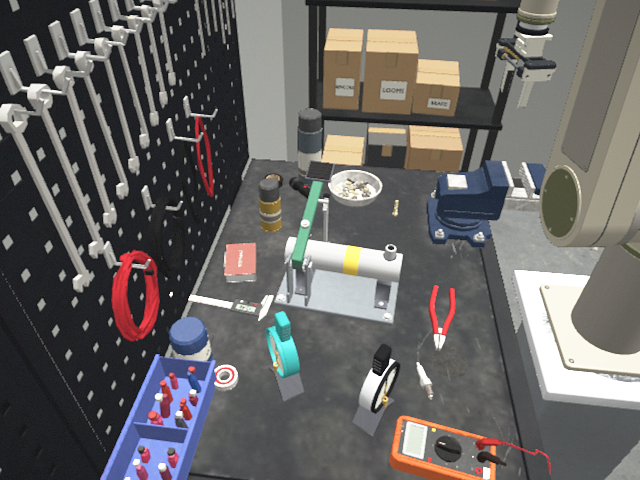

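View pics/wrist0.png

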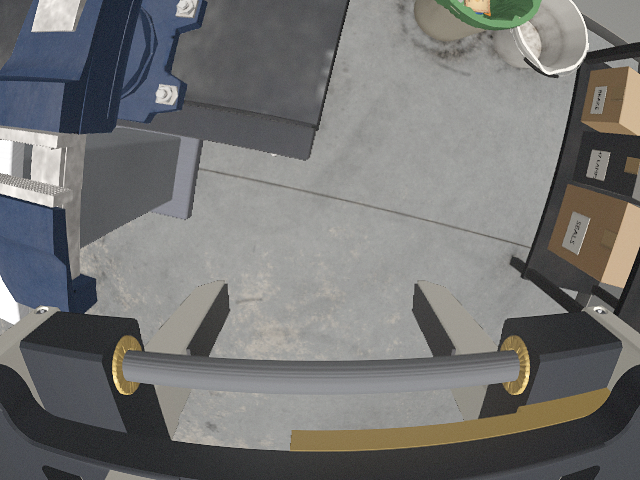

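The white-dialled gauge is at scene (285,380) and side (380,385). The turquoise look-alike is at scene (228,325) and side (283,350), so I exclude it. The pedal's black tread is at scene (341,188), and the tube with the yellow band at scene (338,275).

```bash
cat > h.py <<'E'
import numpy as np
from scipy.spatial.transform import Rotation as R
from bench import cams
def cloud(n,d):
    m=cams.camera_model(n);K=m['intrinsics']
    v,u=np.mgrid[0:480,0:640]
    P=np.stack([(u-K[0,2])/K[0,0]*d,-(v-K[1,2])/K[1,1]*d,-d],-1)
    return P@R.from_euler('xyz',m['orientation']).as_matrix().T+m['position']
def proj(n,P):
    m=cams.camera_model(n);K=m['intrinsics']
    q=(np.asarray(P)-m['position'])@R.from_euler('xyz',m['orientation']).as_matrix()
    return np.stack([K[0,0]*q[...,0]/-q[...,2]+K[0,2],K[1,1]*-q[...,1]/-q[...,2]+K[1,2]],-1)
def wcloud(d,tp,er):
    m=cams.camera_model('wrist');K=m['intrinsics']
    v,u=np.mgrid[0:480,0:640]
    x=u-K[0,2];y=v-K[1,2];r=np.hypot(x,y);th=r/K[0,0]
    s=np.tan(th)/np.maximum(r,1e-9)
    P=np.stack([x*s*d,-y*s*d,-d],-1)
    M=m['mount'];P=P@M[:3,:3].T+M[:3,3]
    return P@R.from_euler('xyz',er).as_matrix().T+tp
def wproj(P,tp,er):
    m=cams.camera_model('wrist');K=m['intrinsics'];M=m['mount']
    q=(np.asarray(P)-tp)@R.from_euler('xyz',er).as_matrix()
    q=(q-M[:3,3])@M[:3,:3]
    x,y,z=q[...,0],-q[...,1],-q[...,2];rh=np.hypot(x,y);th=np.arctan2(rh,z)
    return np.stack([K[0,2]+K[0,0]*th*x/rh,K[1,2]+K[0,0]*th*y/rh],-1)
E
python3 - <<'E'
from h import *
import cv2
for n in('scene','side'):
    p=np.load(n+'0_p.npy');d=np.load(n+'0_d.npy');C=cloud(n,d)
    hsv=cv2.cvtColor(p,cv2.COLOR_BGR2HSV);H,S,V=[hsv[...,i].astype(int) for i in range(3)]
    X,Y,Z=[C[...,i] for i in range(3)]
    for nm,m in dict(green=(H>65)&(H<85)&(S>100),yellow=(H>22)&(H<32)&(S>150),turq=(H>85)&(H<92)&(S>120)).items():
        m=(m&(d>0)).astype(np.uint8)
        k,l,st,ce=cv2.connectedComponentsWithStats(m)
        for i in range(1,k):
            if st[i,4]>60:
                q=C[l==i]; print(n,nm,st[i],q.mean(0).round(1),q.min(0).round(1),q.max(0).round(1))
    print(n,'bench z',np.median(Z[(abs(Z)<15)]))
    np.save(n+'C.npy',C)
    # crop
    u,v=(285,375) if n=='scene' else (380,385)
    c=p[v-60:v+60,u-60:u+60]; cv2.imwrite(f'pics/g_{n}.png',cv2.resize(c,(600,600),interpolation=2))
E
```

```text
scene yellow [329 268  14  22 175] [520.  -32.3  85. ] [505.7 -45.3  64.2] [534.5 -25.1 101.4]
scene turq [ 215  288   24   63 1134] [610.1 208.8 113.9] [586.5  45.2  -4.8] [780.4 243.  175.9]
scene bench z -0.8673822267478499
side yellow [344 263  13  12 129] [520.8 -30.4  79. ] [507.6 -37.4  61.9] [533.7 -25.3  91.7]
side turq [ 266  311   34   67 1100] [616.9 209.7 123. ] [590.5  38.3  -2.1] [656.4 243.3 179.5]
side bench z 1.9129384523923818
```

View pics/g_scene.png

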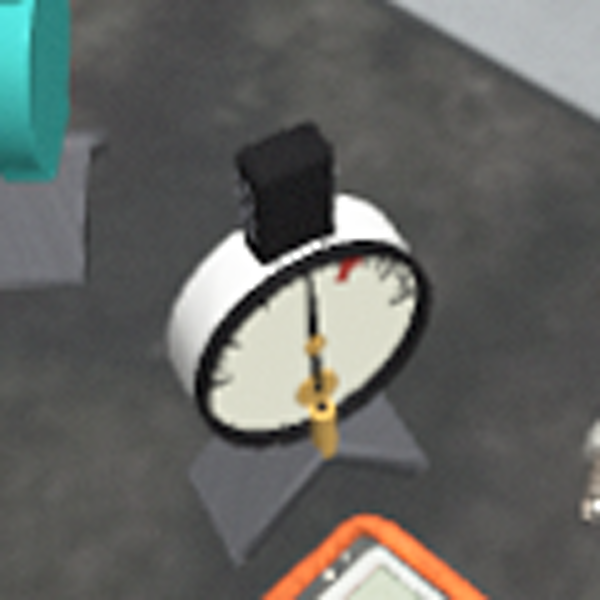

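View pics/g_side.png

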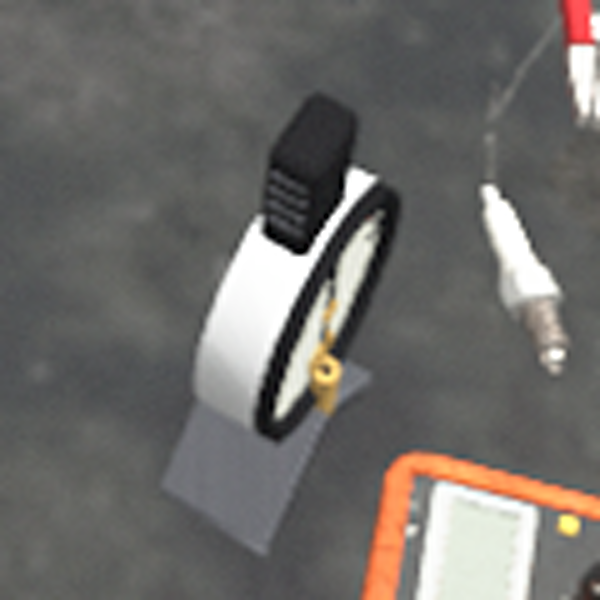

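White dial with the red mark to the right of top, and a black grip: this is the gauge I want. Next I'll fit the tube, stand, pad and gauge.

Run:
```python
from h import *
import cv2
from scipy.optimize import least_squares
allT=[];G={}
for n in('scene','side'):
    p=np.load(n+'0_p.npy').astype(int);C=np.load(n+'C.npy');X,Y,Z=[C[...,i] for i in range(3)]
    sat=p.max(-1)-p.min(-1)
    poly={'scene':[(312,256),(332,268),(368,284),(380,297),(372,303),(320,280),(304,265)],'side':[(312,246),(380,254),(383,274),(350,275),(312,264)]}[n]
    m=np.zeros((480,640),np.uint8);cv2.fillPoly(m,[np.array(poly)],1)
    q=C[(m>0)&(Z>60)];print(n,len(q))
    def f(a): # point (x=520): y0,z0, slopes
        y0,z0,sy,sz=a
        dr=np.array([1,sy,sz]);dr/=np.linalg.norm(dr)
        v=q-np.array([520,y0,z0]);return np.linalg.norm(v-np.outer(v@dr,dr),axis=1)-30
    r=least_squares(f,[-45,75,0,0],loss='soft_l1');print('tube',r.x.round(3),np.abs(r.fun).mean())
    # green lever: dark green
    b,g,rr=p[...,0],p[...,1],p[...,2]
    m=(g>rr*1.6)&(g>b*1.15)&(Z>90)&(X>400)&(X<750)&(Y<80)
    q=C[m];print('green',len(q),q.mean(0).round(),q.min(0).round(),q.max(0).round())
    c=q.mean(0);u=np.linalg.svd(q-c)[2][0];print('dir',u.round(3))
    # plate
    m=(abs(Z-12)<5)&(sat<25)&(p.mean(-1)>100)&(X>400)&(X<700)&(Y>-170)&(Y<80)
    k,l,st,ce=cv2.connectedComponentsWithStats(m.astype(np.uint8));
    q=C[m];print('plate',len(q),cv2.minAreaRect(q[:,:2].astype(np.float32)),np.median(q[:,2]))
    # pad
    w={'scene':(325,170,362,205),'side':(300,155,338,185)}[n]
    vis=np.load(n+'0_p.npy')[w[1]-15:w[3]+25,w[0]-25:w[2]+25]
    cv2.imwrite(f'pics/pad_{n}.png',cv2.resize(vis,(700,600),interpolation=2))
    # gauge : region points
    m=(X>400)&(X<640)&(Y>150)&(Y<400)&(Z>140)&(Z<190)&(p.max(-1)<70)
    q=C[m];print('grip',len(q),q.mean(0).round(1),cv2.minAreaRect(q[:,:2].astype(np.float32)),q[:,2].max())
    allT.append(q)
```

```text
scene 1224
tube [-5.8746e+01  7.4348e+01 -1.0500e-01 -5.0000e-03] 4.459727624761976
green 616 [612. -66. 163.] [ 592. -169.  117.] [632.  23. 198.]
dir [ 0.092  0.947 -0.306]
plate 3278 ((552.1209106445312, -38.756431579589844), (309.1824951171875, 192.5939178466797), 4.688268184661865) 11.27331369275089
grip 370 [454.2 246.  162.9] ((457.81719970703125, 242.4177703857422), (30.448808670043945, 20.00666618347168), 62.9675407409668) 175.85928780939207
side 1581
tube [-5.9554e+01  7.7611e+01 -1.0700e-01  1.0000e-03] 4.428595471592934
green 169 [614. -57. 162.] [ 597. -162.  118.] [633.  20. 198.]
dir [ 0.116  0.941 -0.319]
plate 3664 ((557.4024658203125, -17.451881408691406), (296.5863342285156, 147.78195190429688), 5.016653060913086) 14.293828624003822
grip 364 [459.9 246.9 166.3] ((459.4981384277344, 242.013916015625), (31.437597274780273, 17.03191375732422), 62.61880874633789) 179.50350571921365
```

View pics/pad_scene.png

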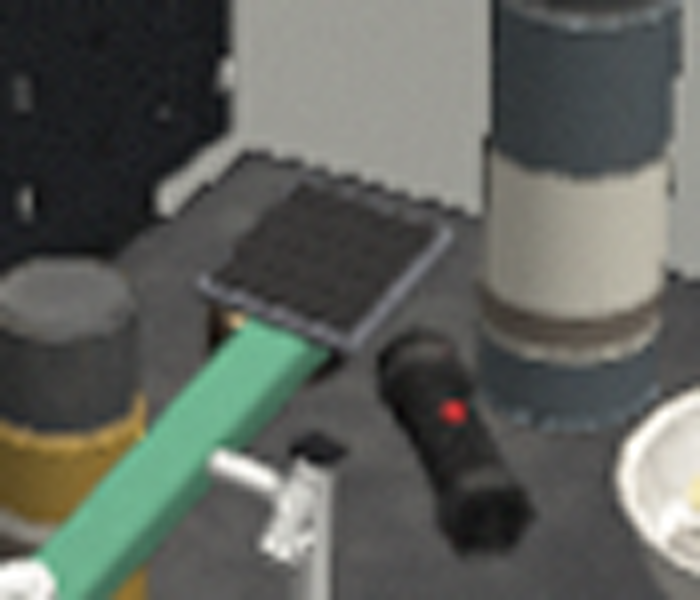

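View pics/pad_side.png

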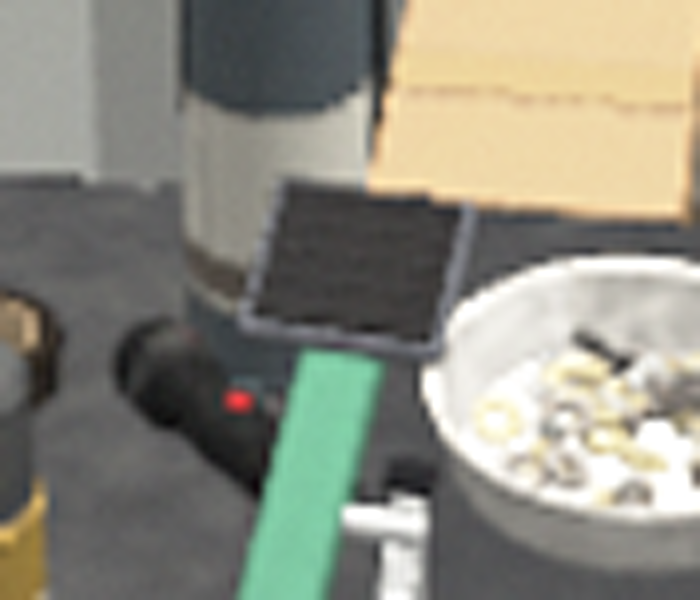

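Run:
```python
from h import *
from scipy.optimize import least_squares
def tri(ps,pd):
    f=lambda P:np.r_[proj('scene',P)-ps,proj('side',P)-pd]
    r=least_squares(f,[600,-150,200.]);return r.x,r.fun
T=[]
for a,b in [((325.5,190.4),(305.4,177.9)),((343.5,198.1),(330,180.8)),((356.2,184),(334.1,163.9)),((337.9,177.5),(310.8,161.2))]:
    x,e=tri(a,b);T.append(x);print(x.round(1),e.round(1))
T=np.array(T);print('pad',T.mean(0).round(1))
c,e=tri((339.5,210.9),(326.6,194.3));print('catch',c.round(1),e.round(1))
for n,(u,v) in dict(scene=(341,188),side=(320,171)).items():
    print('pad depth',np.median(np.load(n+'C.npy')[v-3:v+4,u-3:u+4].reshape(-1,3),0))
# tube residual study
for n in('scene','side'):
    p=np.load(n+'0_p.npy').astype(int);C=np.load(n+'C.npy');X,Y,Z=[C[...,i] for i in range(3)]
    for yaw in [-.106]:
        d=np.array([np.cos(yaw),np.sin(yaw)]);nn=np.array([-d[1],d[0]])
        s=(X-520)*d[0]+(Y+59)*d[1]; t=(X-520)*nn[0]+(Y+59)*nn[1]
        for s0 in (-60,-30,0,20):
            m=(abs(s-s0)<6)&(abs(t)<34)&(Z>45)&(Z<112)
            q=np.stack([t[m],Z[m]],-1)
            r=least_squares(lambda a:np.hypot(q[:,0]-a[0],q[:,1]-a[1])-30,[0,75],loss='soft_l1',f_scale=2)
            print(n,s0,m.sum(),r.x.round(2),np.abs(r.fun).mean().round(2))
```

```text
[ 631.6 -174.1  197.4] [ 0.1 -0.3  0.   0.3]
[ 577.8 -163.5  200.7] [ 0.1 -0.6  0.   0.6]
[ 573.9 -213.4  212.5] [ 0.1 -0.3  0.   0.3]
[ 625.6 -219.2  211.5] [ 0.1 -0.5  0.   0.4]
pad [ 602.2 -192.6  205.5]
catch [ 583.8 -157.7  168.8] [ 0.2 -0.9 -0.   0.9]
pad depth [ 595.94507875 -183.13023631  209.58613323]
pad depth [ 601.3304582  -182.6100004   212.13715833]
scene -60 138 [ 0.35 74.33] 1.28
scene -30 146 [ 0.14 74.1 ] 1.08
scene 0 141 [ 0.45 74.51] 1.15
scene 20 124 [ 0.22 74.37] 1.13
side -60 176 [-0.1  77.34] 1.32
side -30 167 [-0.8  77.48] 1.13
side 0 169 [-0.4  77.92] 1.27
side 20 168 [-0.67 77.75] 1.25
```

Run:
```python
from h import *
# max height map over both cams, 40mm cells
A=np.concatenate([np.load(n+'C.npy').reshape(-1,3) for n in('scene','side')])
xs=np.arange(280,840,40);ys=np.arange(-480,440,40)
print('y\\x ',*[f'{x:4d}' for x in xs])
for y in ys[::-1]:
    row=[]
    for x in xs:
        m=(abs(A[:,0]-x)<20)&(abs(A[:,1]-y)<20)&(A[:,2]<900)
        row.append(f'{np.percentile(A[m,2],98):4.0f}' if m.sum()>8 else '   .')
    print(f'{y:4d} ',*row)
```

```text
y\x   280  320  360  400  440  480  520  560  600  640  680  720  760  800
 400     .    .    .    .    1   33   35   48   42    1    2   64   66   58
 360    43   43   42   38    3    3    3    4    4    4    4   63   66   44
 320    58   51   51   42   41    4    4    4    4    4    4   62   66  588
 280    58   43   43   42  131  129    4    4    4    4    4   63   66  588
 240     4    4    4    4  175  177    4    4  126  127    4   63   70  588
 200     4    4   18    4  124    5    4    4  176  177    4   19   89  586
 160     4    4   20   13    2    4    4    4  106  126    4    4   92  584
 120     4    5    5    5    3    4    4    4    4    1    5    5    4  589
  80     4   16   15    4    4    4    4    4    4    4   11   10    4  588
  40     4   18   18    4   21   16   16   16  121  134   16   19   19  587
   0    12   17   17    6   82   62   17   17  149  150   21    5    5  587
 -40    15   17   17  103  129  108  108  107  171  171   81   29   30  580
 -80     5   16    4   83  105  107  109  108  177  176   13   29   31   31
-120     4    4    4   17   18    .    .  182  190  184    5   24   31  359
-160     4    4    4    4   10    1    .  209  211  212    5    5   28    7
-200     5    4    4    4    4    4    5  217  220  219    5  125   80  571
-240    28   34    5    4    5    4    4    4    5    4    4  134  134  564
-280   125  121    5    5    4    5    5    4    4    4    5  131    9  557
-320   128  127    4   44   43    4   33   30    5    5    5    5    .  555
-360   127  123    5    4    5   34   33   34   35   31   29    5    1  547
-400     .   34    4    4   31   35   31   21   34   30   34   28   21  414
-440     .    4    5    5    5   35   27   30   35  207  208   31   24   22
-480     .    5    4    5    5   34   36   35    4  209  210    5    6    5
```

```bash
python3 -m jog '[0,0,-6,0,0,-0.1237,0, 0,0,-6,0,0,-0.1237,0, 0,0,-6,0,0,-0.1237,0, 0,0,-6,0,0,-0.1237,0, 0,0,-6,0,0,-0.1237,0, 0,0,-6,0,0,-0.1237,0, 0,0,-6,0,0,-0.1237,0, 0,0,-6,0,0,-0.1237,0, 0,0,-6,0,0,-0.1237,0, 0,0,-6,0,0,-0.1237,0]' 20
python3 - <<'E'
from h import *
from bench import state
s=state();t=np.array([601,-188,255]);Rm=R.from_euler('xyz',s['eef_rot'])
print(Rm.inv().apply(t-s['tool_pos']),(Rm.inv()*R.from_euler('xyz',[np.pi,0,-.106])).as_rotvec(),s['joint_positions'],s['contact_force'])
E
```

```text
time_s: 0.98
tool_pos: [135.5, -584.3, 278.5]
eef_rot: [-3.141, 0.0, -0.1]
contact_force: [-0.3, -1.2, 0.2]
finger_gap: 0.331
[ 423.69307433 -440.73213417   23.72638419] [-0.00073559  0.00020782  0.00610075] [-1.42842733e+00  1.13562115e-01  1.39826206e+00 -2.29911039e-05
  1.63053252e+00 -1.32852944e+00] [-0.31629135 -1.24150095  0.18840862]
```

```bash
python3 -m jog '[22,-22.7,0,0,0,0.006,0, 22,-22.7,0,0,0,0,0, 22,-22.7,0,0,0,0,0, 22,-22.7,0,0,0,0,0, 22,-22.7,0,0,0,0,0, 22,-22.7,0,0,0,0,0, 22,-22.7,0,0,0,0,0, 22,-22.7,0,0,0,0,0, 22,-22.7,0,0,0,0,0, 22,-22.7,0,0,0,0,0, 22,-22.7,0,0,0,0,0, 22,-22.7,0,0,0,0,0, 22,-22.7,0,0,0,0,0, 22,-22.7,0,0,0,0,0, 22,-22.7,0,0,0,0,0, 22,-22.7,0,0,0,0,0, 22,-22.7,0,0,0,0,0, 22,-22.7,0,0,0,0,0, 22,-22.7,0,0,0,0,0]'
python3 - <<'E'
from h import *
from bench import state
import cv2
s=state();t=np.array([601,-188,255]);Rm=R.from_euler('xyz',s['eef_rot'])
p,d=cams.read_camera('wrist');cv2.imwrite('pics/w1.png',p)
print(Rm.inv().apply(t-s['tool_pos']),(Rm.inv()*R.from_euler('xyz',[np.pi,0,-.106])).as_rotvec(),s['contact_force'])
C=wcloud(d,s['tool_pos'],s['eef_rot']);np.save('w1C.npy',C)
E
```

```text
time_s: 2.57
tool_pos: [599.9, -201.1, 278.2]
eef_rot: [-3.141, 0.001, -0.112]
contact_force: [0.4, -0.9, -0.1]
finger_gap: 0.006
[ -0.37619369 -13.18366696  23.23064884] [-0.00018311  0.00055925 -0.00589744] [ 0.37939947 -0.90537717 -0.10294273]
```

View pics/w1.png

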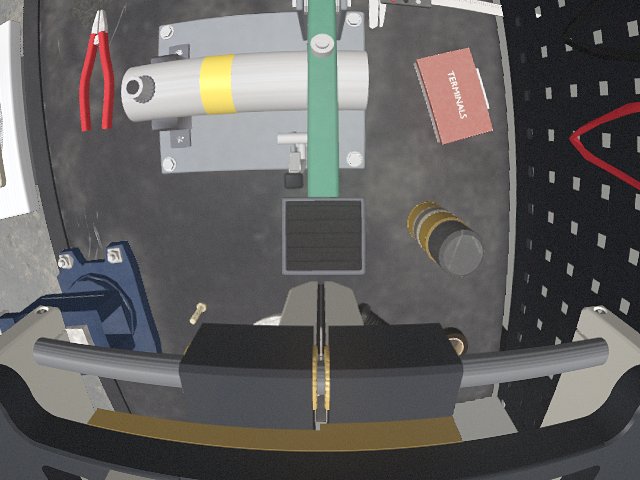

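The wrist view shows the tread at (323,236), catch top at (293,181), yellow band at (218,84), boss at (140,90), and the closed fingers short of the tread.

Run:
```python
from h import *
from bench import state
C=np.load('w1C.npy');s=state();tp,er=s['tool_pos'],s['eef_rot']
for u,v in [(323,236),(288,205),(358,205),(287,268),(360,268),(293,181),(290,177),(218,75),(218,95),(203,84),(233,84),(167,32),(169,163),(354,160)]:
    print(u,v,np.median(C[v-1:v+2,u-1:u+2].reshape(-1,3),0).round(1))
X,Y,Z=[C[...,i] for i in range(3)]
from scipy.optimize import least_squares
m=np.zeros((480,640),bool);m[70:105,165:300]=True
q=C[m&(Z>80)&(Z<115)]
def f(a):
    y0,z0,sy,sz=a;dr=np.array([1,sy,sz]);dr/=np.linalg.norm(dr)
    v=q-np.array([520,y0,z0]);return np.linalg.norm(v-np.outer(v@dr,dr),axis=1)-30
r=least_squares(f,[-59,75,-.1,0],loss='soft_l1');print('tube',r.x.round(3),np.abs(r.fun).mean())
```

```text
323 236 [ 603.3 -188.4  212.2]
288 205 [ 582.7 -166.7  205.9]
358 205 [ 628.3 -171.6  206.4]
287 268 [ 577.6 -206.   217.8]
360 268 [ 625.2 -211.1  217.9]
293 181 [ 584.9 -155.4  171.7]
290 177 [ 583.1 -152.1  172.2]
218 75 [521.9 -55.2 105.5]
218 95 [519.1 -73.8 102.3]
203 84 [506.7 -60.9 106.2]
233 84 [535.  -66.6 106.3]
167 32 [441.7  29.7  20. ]
169 163 [ 423.8 -131.6   19. ]
354 160 [ 643.5 -157.9   19.8]
tube [-5.9863e+01  7.5884e+01 -1.0500e-01 -1.0000e-03] 0.5942952593875023
```

```bash
python3 -m jog '[1.7,-12.3,10,0,0,0,0, 0,0,15,0,0,0,0, 0,0,15,0,0,0,0, 0,0,14,0,0,0,0, 0,0,6,0,0,0,0, 0,0,0,0,0,0,0]'; python3 -m jog '[0,2.5,5,0,0,0,0, 0,2.5,5,0,0,0,0, 0,2.2,5,0,0,0,0, 0,2.1,5,0,0,0,0, 0,1.9,5,0,0,0,0, 0,1.9,5,0,0,0,0]'
```

```text
time_s: 3.12
tool_pos: [600.4, -190.2, 215.8]
eef_rot: [-3.141, 0.004, -0.113]
contact_force: [-1.0, 0.6, -0.7]
finger_gap: 0.009
time_s: 3.62
tool_pos: [600.9, -204.2, 188.7]
eef_rot: [3.141, -0.001, -0.112]
contact_force: [1.0, -2.1, 1.9]
finger_gap: 0.006
```

```bash
python3 -m jog '[0,1.6,5,0,0,0,0, 0,1.6,5,0,0,0,0, 0,1.4,5,0,0,0,0, 0,1.3,5,0,0,0,0, 0,1.1,5,0,0,0,0, 0,1.1,5,0,0,0,0, 0,0.5,3,0,0,0,0, 0,0,0,0,0,0,0]'
```

```text
time_s: 4.28
tool_pos: [599.7, -212.7, 155.5]
eef_rot: [3.141, -0.001, -0.112]
contact_force: [-0.7, -2.4, 6.5]
finger_gap: 0.004
```

```bash
python3 -m jog '[0,0.4,3,0,0,0,0, 0,0.2,3,0,0,0,0, 0,0.2,2,0,0,0,0, 0,0,0,0,0,0,0, 0,0,0,0,0,0,0]';python3 -m jog '[0,0,2,0,0,0,0, 0,0,0,0,0,0,0, 0,0,0,0,0,0,0]'
```

```text
time_s: 4.7
tool_pos: [599.7, -214.0, 148.6]
eef_rot: [3.14, -0.001, -0.112]
contact_force: [-2.6, -5.2, 8.8]
finger_gap: 0.008
time_s: 4.95
tool_pos: [599.7, -214.3, 146.8]
eef_rot: [3.139, -0.001, -0.113]
contact_force: [-2.3, -5.4, 8.8]
finger_gap: 0.003
```

```bash
python3 -m jog '[0,0,2,0,0,0,0, 0,0,0,0,0,0,0, 0,0,0,0,0,0,0]';python3 -m jog '[0,0,2,0,0,0,0, 0,0,0,0,0,0,0, 0,0,0,0,0,0,0]'
```

```text
time_s: 5.2
tool_pos: [599.8, -214.4, 145.6]
eef_rot: [3.139, -0.002, -0.113]
contact_force: [-5.3, -4.6, 12.2]
finger_gap: 0.006
time_s: 5.45
tool_pos: [599.9, -214.5, 144.8]
eef_rot: [3.139, -0.002, -0.113]
contact_force: [-7.9, -3.3, 19.7]
finger_gap: 0.004
```

Run:
```python
from h import *
import cv2
p,d=cams.read_camera('wrist');cv2.imwrite('pics/w2.png',cv2.resize(p[40:300,200:460],(600,600)))
```

```text
(no output)
```

View pics/w2.png

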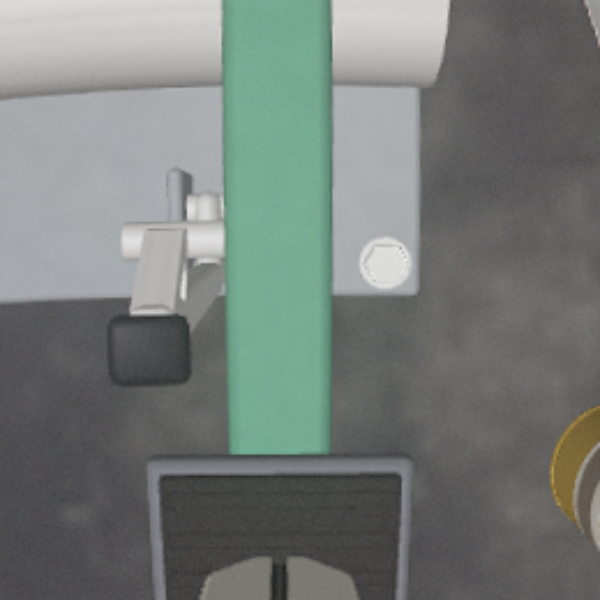

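The catch hook now lies over the side pin at (160,240) in the crop. I'll release and check.

```bash
python3 -m jog '[0,0,-2,0,0,0,0, 0,0,-3,0,0,0,0, 0,0,-3,0,0,0,0, 0,0,-5,0,0,0,0, 0,0,-10,0,0,0,0, 0,0,-15,0,0,0,0, 0,0,-20,0,0,0,0, 0,0,-20,0,0,0,0, 0,0,-20,0,0,0,0, 0,0,-10,0,0,0,0]'
python3 - <<'E'
from h import *
from bench import state
import cv2
s=state();p,d=cams.read_camera('wrist');cv2.imwrite('pics/w3.png',p)
C=wcloud(d,s['tool_pos'],s['eef_rot']);np.save('w3C.npy',C)
E
```

```text
time_s: 6.33
tool_pos: [600.2, -212.7, 252.4]
eef_rot: [3.141, -0.002, -0.112]
contact_force: [0.6, -0.7, 0.5]
finger_gap: 0.003
```

View pics/w3.png

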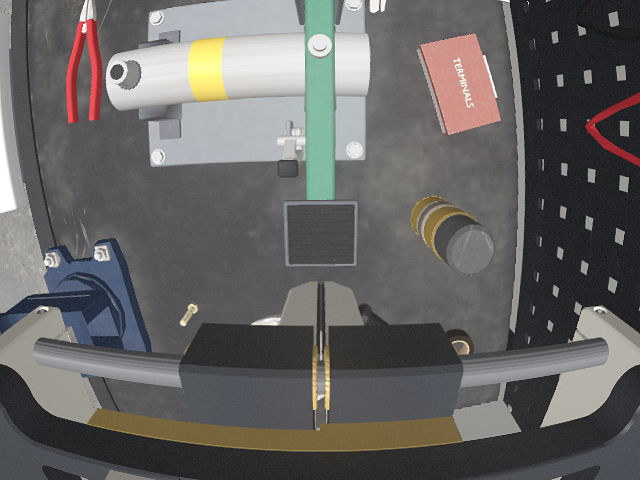

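Run:
```python
from h import *
C=np.load('w3C.npy')
print('pad',np.median(C[225:245,310:330].reshape(-1,3),0))
from scipy.optimize import least_squares
Z=C[...,2];m=np.zeros((480,640),bool);m[50:92,150:300]=True
q=C[m&(Z>80)&(Z<115)]
def f(a):
    y0,z0,sy,sz=a;dr=np.array([1,sy,sz]);dr/=np.linalg.norm(dr)
    v=q-np.array([520,y0,z0]);return np.linalg.norm(v-np.outer(v@dr,dr),axis=1)-30
r=least_squares(f,[-59,75,-.1,0],loss='soft_l1');print('tube',r.x.round(3),np.abs(r.fun).mean())
for nm in('w1C.npy','w3C.npy'):
    D=np.load(nm);m=(D[...,2]>118)&(D[...,0]<480)&(D[...,0]>420)&(D[...,1]>-90)&(D[...,1]<-20);q=D[m];print('boss',len(q),q.mean(0),np.percentile(q,[2,98],axis=0).round(1).tolist())
from bench import state
s=state();t=np.array([459,242.3,240]);Rm=R.from_euler('xyz',s['eef_rot']);T=R.from_euler('xyz',[np.pi,0,1.10])
print((Rm.inv()*T).as_rotvec(),T.inv().apply(t-s['tool_pos']), Rm.inv().apply(t-s['tool_pos']))
```

```text
pad [ 600.5456666  -208.12043788  152.80954081]
tube [-5.9871e+01  7.5807e+01 -1.0400e-01 -1.0000e-03] 0.5906123137050399
boss 428 [445.74162791 -52.52106067 126.13600312] [[434.3, -62.0, 118.8], [454.7, -42.5, 128.6]]
boss 492 [445.81409155 -52.72202634 125.96938196] [[434.4, -62.0, 118.7], [454.5, -42.4, 128.5]]
[ 0.00379109 -0.00333621 -1.21173481] [ 341.4830138  -332.91698862   13.93046098] [-191.75223232 -436.70591832   12.54791121]
```

The pedal has stayed down, with the pad at z≈152 (≈0.29 rad), and the boss has not moved, so the tube is clamped and unturned. Going for the gauge.

```bash
python3 -m jog '[-12.8,-29.1,-5,0,0,0,0, -12.8,-29.1,-5,0,0,0,0, -12.8,-29.1,0,0,0,0,0, -12.8,-29.1,0,0,0,0,0, -12.8,-29.1,0,0,0,0,0, -12.8,-29.1,0,0,0,0,0, -12.8,-29.1,0,0,0,0,0, -12.8,-29.1,0,0,0,0,0, -12.8,-29.1,0,0,0,0,0, -12.8,-29.1,0,0,0,0,0, -12.8,-29.1,0,0,0,0,0, -12.8,-29.1,0,0,0,0,0, -12.8,-29.1,0,0,0,0,0, -12.8,-29.1,0,0,0,0,0, -12.8,-29.1,0,0,0,0,0]' && python3 -m jog '[0,0,0,0,0,-0.1102,70, 0,0,0,0,0,-0.1102,70, 0,0,0,0,0,-0.1102,70, 0,0,0,0,0,-0.1102,70, 0,0,0,0,0,-0.1102,70, 0,0,0,0,0,-0.1102,70, 0,0,0,0,0,-0.1102,70, 0,0,0,0,0,-0.1102,70, 0,0,0,0,0,-0.1102,70, 0,0,0,0,0,-0.1102,70, 0,0,0,0,0,-0.1102,70, 0,0,0,0,0,0,70, 0,0,0,0,0,0,70]'
python3 - <<'E'
from h import *
from bench import state
import cv2
s=state();p,d=cams.read_camera('wrist');cv2.imwrite('pics/w4.png',p)
C=wcloud(d,s['tool_pos'],s['eef_rot']);np.save('w4C.npy',C)
Z=C[...,2];m=(Z>150)&(Z<185)&(p.max(-1)<80)&(abs(C[...,0]-459)<40)&(abs(C[...,1]-242)<40)
q=C[m];print(len(q),q.mean(0),cv2.minAreaRect(q[:,:2].astype(np.float32)),np.percentile(q[:,2],98),s['tool_pos'],s['eef_rot'])
m2=m&(Z>168);q=C[m2];print(len(q),q.mean(0),cv2.minAreaRect(q[:,:2].astype(np.float32)))
E
```

```text
time_s: 7.63
tool_pos: [456.2, 243.8, 258.3]
eef_rot: [3.141, 0.002, -0.112]
contact_force: [-0.1, 0.6, 0.3]
finger_gap: 0.007
time_s: 8.72
tool_pos: [457.1, 242.4, 258.6]
eef_rot: [-3.14, 0.001, 1.097]
contact_force: [1.5, 0.4, 0.2]
finger_gap: 0.752
1202 [457.23818202 241.6096543  170.8562706 ] ((459.0417175292969, 240.72256469726562), (29.712160110473633, 17.713090896606445), 63.9165153503418) 175.8181145352354 [457.05931265 242.35423207 258.60018698] [-3.14045177e+00  1.07804192e-03  1.09687269e+00]
943 [458.64958097 240.92327677 173.99613827] ((459.2935485839844, 240.59927368164062), (29.712160110473633, 17.152311325073242), 63.9165153503418)
```

View pics/w4.png

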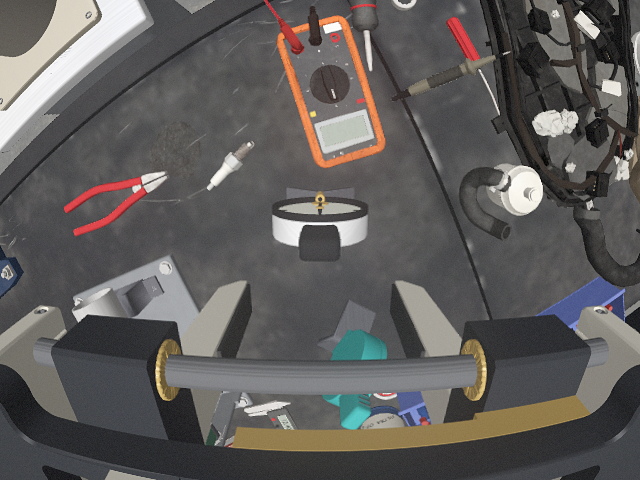

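```bash
python3 -m jog '[-0.6,2.6,10,0,0,-0.018,70, 0,0,17,0,0,0,70, 0,0,17,0,0,0,70, 0,0,17,0,0,0,70, 0,0,17,0,0,0,70, 0,0,17,0,0,0,70, 0,0,14,0,0,0,70, 0,0,10,0,0,0,70, 0,0,0,0,0,0,70]'
python3 - <<'E'
from h import *
from bench import state
import cv2
s=state();p,d=cams.read_camera('wrist');cv2.imwrite('pics/w5.png',p);print(s['tool_pos'],s['eef_rot'])
p,d=cams.read_camera('scene');cv2.imwrite('pics/s5.png',cv2.resize(p[280:430,200:400],(800,600)))
E
```

```text
time_s: 9.52
tool_pos: [457.8, 239.9, 137.3]
eef_rot: [-3.138, 0.004, 1.117]
contact_force: [-0.1, -1.5, -0.3]
finger_gap: 0.752
[457.81429247 239.86222838 137.32562105] [-3.1384351   0.00355423  1.11728943]
```

View pics/w5.png

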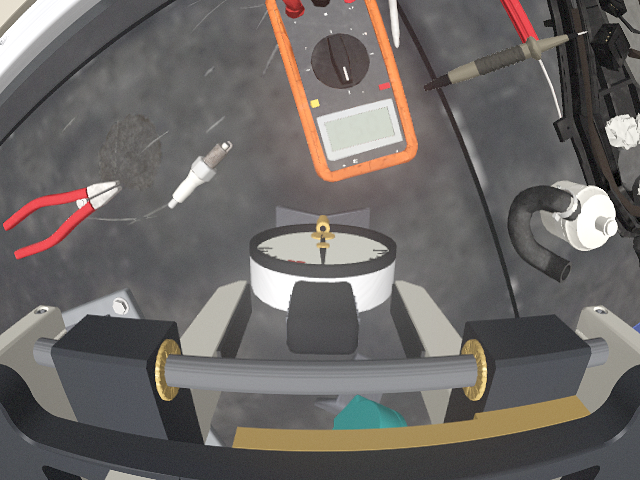

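View pics/s5.png

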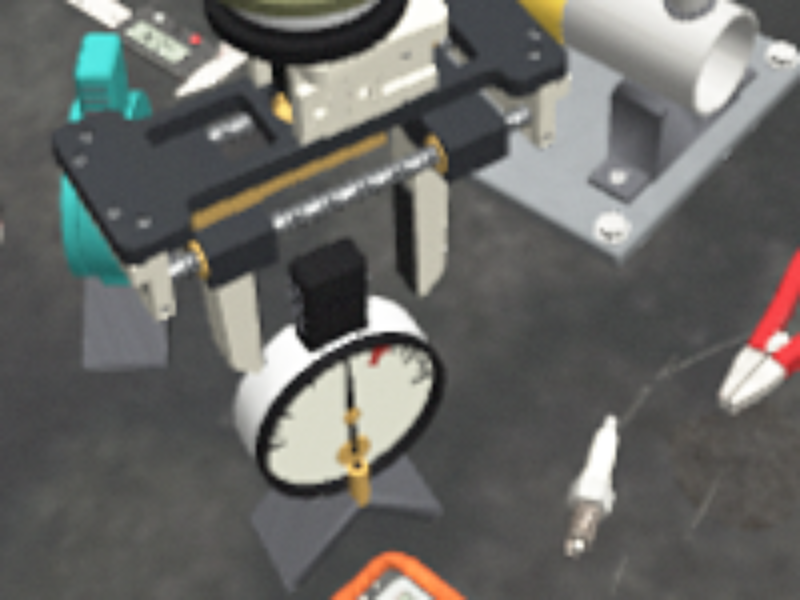

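```bash
python3 -m jog '[1,0.9,-1.5,0,0,0,70, 0,0,0,0,0,0,25, 0,0,0,0,0,0,25, 0,0,0,0,0,0,25, 0,0,0,0,0,0,25, 0,0,0,0,0,0,25, 0,0,0,0,0,0,25, 0,0,0,0,0,0,25, 0,0,0,0,0,0,25]' 30
```

```text
time_s: 10.37
tool_pos: [460.7, 241.1, 142.0]
eef_rot: [-3.141, 0.0, 1.118]
contact_force: [-0.5, -1.4, 0.2]
finger_gap: 0.321
```

```bash
python3 -m jog '[0,0,-5,0,0,0,25, 0,0,-10,0,0,0,25, 0,0,-15,0,0,0,25, 0,0,-20,0,0,0,25, 0,0,-20,0,0,0,25, 0,0,-20,0,0,0,25, 0,0,-20,0,0,0,25, 0,0,-15,0,0,0,25, 0,0,-10,0,0,0,25, 0,0,-5,0,0,0,25, 0,0,0,0,0,0,25]';python3 - <<'E'
from h import *
from bench import state
import cv2
s=state();p,d=cams.read_camera('wrist');print(s['tool_pos'],s['eef_rot'],s['joint_positions'])
np.savez('w6.npz',p=p,d=d,tp=s['tool_pos'],er=s['eef_rot'])
cv2.imwrite('pics/w6.png',cv2.resize(p[190:360,220:430],(798,646))[:600])
t=np.array([520.3,-59.9,282]);Rm=R.from_euler('xyz',s['eef_rot']);T=R.from_euler('xyz',[np.pi,0,1.466])
print((Rm.inv()*T).as_rotvec(), Rm.inv().apply(t-s['tool_pos']))
E
```

```text
time_s: 11.28
tool_pos: [461.3, 241.4, 283.5]
eef_rot: [3.14, -0.001, 1.118]
contact_force: [-0.2, 0.3, -3.4]
finger_gap: 0.32
[461.26379911 241.42395004 283.48786811] [ 3.14031780e+00 -1.45721529e-03  1.11825951e+00] [ 3.83664290e-01 -1.05650100e-01  1.60906190e+00  3.07460240e-05
  1.63624493e+00 -7.34592252e-01]
[ 0.00151535 -0.00122084 -0.34774131] [-245.18133947  184.84548629    1.36623931]
```

View pics/w6.png

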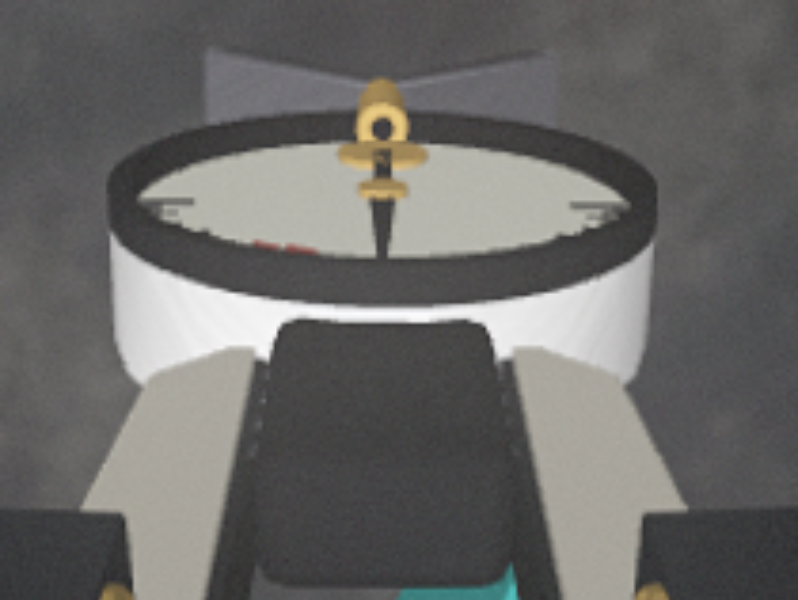

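Run:
```python
from h import *
yaw=-.456;O=np.array([459.2,240.7,0]);G=R.from_euler('z',yaw).as_matrix()
p=np.load('scene0_p.npy').astype(int)
sub=p[355:385,280:315];m=(sub[...,2]>120)&(sub[...,1]<sub[...,2]*.65)&(sub[...,0]<sub[...,2]*.65)
v,u=np.nonzero(m);u=u+280;v=v+355;print(len(u),list(zip(u,v)))
# pointer dark pixels
M=cams.camera_model('scene');K=M['intrinsics'];Rc=R.from_euler('xyz',M['orientation']).as_matrix()
def ray(u,v):
    return np.array([(u-K[0,2])/K[0,0],-(v-K[1,2])/K[1,1],-1])@Rc.T
def hit(u,v,x0):
    o=(M['position']-O)@G;d=ray(u,v)@G;t=(-x0-o[0])/d[0];q=o+t*d;return q[1],q[2]-90
C=np.load('sceneC.npy')
for (a,b) in [(287,378),(288,388),(280,395),(300,372)]:
    print('dialface',((C[b,a]-O)@G).round(1))
for x0 in (12,16,20):
    for nm,a,b in [('mark',u[m[m]].mean() if 0 else u.mean(),v.mean()),('tip',286.6,370.6),('hub',288.2,384)]:
        y,z=hit(a,b,x0);print(x0,nm,round(y,1),round(z,1),'ang',round(np.arctan2(-y,z),3))
    # dial outline top/bottom/left/right of inner dial in crop px/5
    for nm,a,b in [('L',203,385),('T',330,245),('Rr',430,290),('B',265,440)]:
        y,z=hit(225+a/5,315+b/5,x0);print('   ',nm,round(y,1),round(z,1),round(np.hypot(y,z),1))
```

```text
8 [(np.int64(294), np.int64(367)), (np.int64(295), np.int64(367)), (np.int64(296), np.int64(367)), (np.int64(293), np.int64(368)), (np.int64(294), np.int64(368)), (np.int64(293), np.int64(369)), (np.int64(294), np.int64(369)), (np.int64(293), np.int64(370))]
dialface [-17.1   1.8 107.6]
dialface [-14.4  -0.1  76.9]
dialface [-13.3  15.3  67.4]
dialface [-13.9 -24.9 102.5]
12 mark -14.8 27.0 ang 0.502
12 tip -0.8 29.6 ang 0.027
12 hub -2.1 -6.3 ang 2.816
    L 40.4 1.6 40.4
    T -9.7 40.7 41.8
    Rr -47.5 -6.9 48.0
    B 19.8 -43.2 47.5
16 mark -12.8 32.4 ang 0.376
16 tip 1.1 35.0 ang -0.032
16 hub -0.2 -0.6 ang 2.825
    L 42.0 7.2 42.6
    T -7.7 46.0 46.7
    Rr -45.2 -1.2 45.2
    B 21.5 -37.2 43.0
20 mark -10.8 37.8 ang 0.277
20 tip 3.0 40.4 ang -0.075
20 hub 1.7 5.0 ang -0.328
    L 43.6 12.8 45.4
    T -5.7 51.3 51.6
    Rr -42.9 4.5 43.1
    B 23.3 -31.2 38.9
```

```bash
python3 -m jog '[-8,6,0,0,0,0,25, -14,10,0,0,0,0,25, -16,12,0,0,0,0,25, -16,12,0,0,0,0,25, -16,12,0,0,0,0,25, -16,12,0,0,0,0,25, -16,12,0,0,0,0,25, -16,12,0,0,0,0,25, -16,12,0,0,0,0,25, -16,12,0,0,0,0,25, -16,12,0,0,0,0,25, -16,12,0,0,0,0,25, -16,12,0,0,0,0,25, -16,12,0,0,0,0,25, -14,11,0,0,0,-0.05,25, -10,8,0,0,0,-0.1,25, -7,5.5,0,0,0,-0.1,25, 0,0,0,0,0,-0.06,25, 0,0,0,0,0,-0.038,25, 0,0,0,0,0,0,25]';python3 - <<'E'
from h import *
from bench import state
import cv2
s=state();p,d=cams.read_camera('wrist');print(s['tool_pos'],s['eef_rot'],s['joint_positions'])
cv2.imwrite('pics/w7.png',p)
t=np.array([521.3,-59.9,282]);Rm=R.from_euler('xyz',s['eef_rot']);T=R.from_euler('xyz',[np.pi,0,1.466])
print((Rm.inv()*T).as_rotvec(), Rm.inv().apply(t-s['tool_pos']))
E
```

```text
time_s: 13.0
tool_pos: [520.6, -60.1, 280.5]
eef_rot: [-3.139, -0.0, 1.467]
contact_force: [-0.5, -0.1, -2.5]
finger_gap: 0.324
[520.63038099 -60.07481218 280.54085895] [-3.13891720e+00 -6.95084026e-05  1.46717538e+00] [-2.12570185e-01 -9.09862628e-02  1.60065274e+00 -2.22268131e-04
  1.63459332e+00 -1.67975954e+00]
[-2.67549431e-03 -6.79360128e-05  1.17547442e-03] [ 0.24323839  0.64403934 -1.46085247]
```

View pics/w7.png

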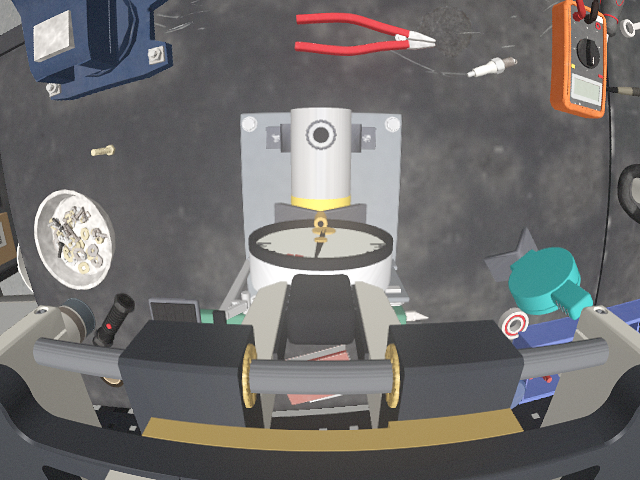

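```bash
python3 -m jog '[0.2,0.6,6,0,0,0,25, 0,0,10,0,0,0,25, 0,0,12,0,0,0,25, 0,0,10,0,0,0,25, 0,0,6,0,0,0,25, 0,0,4,0,0,0,25, 0,0,0,0,0,0,25, 0,0,0,0,0,0,25]'; python3 -m jog '[0,0,2,0,0,0,25, 0,0,0,0,0,0,25, 0,0,0,0,0,0,25]'; python3 -m jog '[0,0,2,0,0,0,25, 0,0,0,0,0,0,25, 0,0,0,0,0,0,25]'
```

```text
time_s: 13.72
tool_pos: [522.1, -59.1, 234.0]
eef_rot: [-3.141, -0.0, 1.466]
contact_force: [-0.1, 0.3, -2.1]
finger_gap: 0.319
time_s: 13.97
tool_pos: [522.4, -59.2, 232.6]
eef_rot: [3.141, 0.0, 1.466]
contact_force: [-0.1, -0.8, -2.5]
finger_gap: 0.324
time_s: 14.22
tool_pos: [522.1, -59.1, 230.1]
eef_rot: [-3.142, -0.0, 1.466]
contact_force: [0.3, -0.0, -2.6]
finger_gap: 0.322
```

```bash
for i in 1 2; do python3 -m jog '[0,0,1.5,0,0,0,25, 0,0,0,0,0,0,25, 0,0,0,0,0,0,25]' ; done
python3 - <<'E'
from bench import cams,state
import cv2
p,d=cams.read_camera('scene');cv2.imwrite('pics/s8.png',cv2.resize(p[190:340,250:450],(800,600)))
print(state()['torque'])
E
```

```text
time_s: 14.47
tool_pos: [522.0, -59.1, 228.5]
eef_rot: [-3.141, -0.0, 1.466]
contact_force: [0.5, 0.6, -3.5]
finger_gap: 0.321
time_s: 14.72
tool_pos: [522.2, -59.3, 227.2]
eef_rot: [3.141, 0.0, 1.466]
contact_force: [-0.3, -1.5, -3.0]
finger_gap: 0.322
[-0.37476128 -0.20588888  0.03006393]
```

View pics/s8.png

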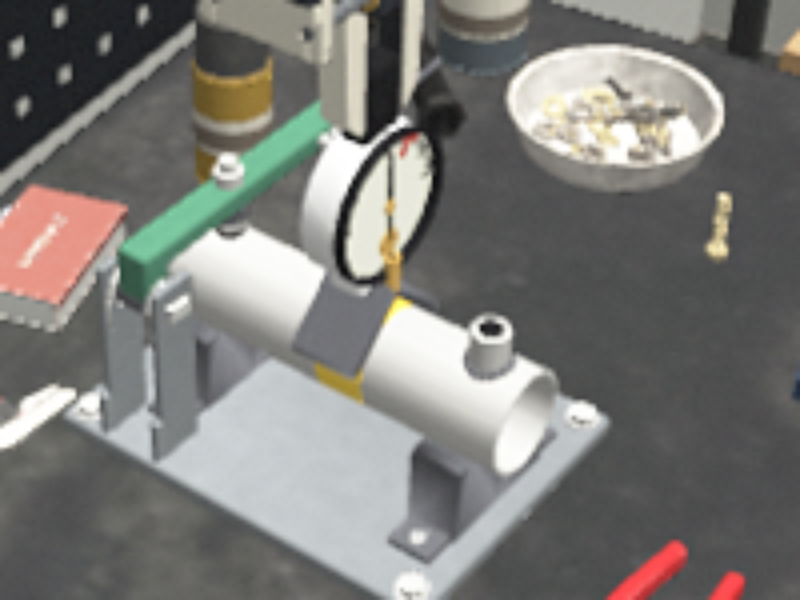

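Run:
```python
from h import *
import cv2
yaw=-.105;G=R.from_euler('z',yaw).as_matrix();O=np.array([520.3,-59.9,75])
for n in('scene','side'):
    p,d=cams.read_camera(n);C=(cloud(n,d)-O)@G
    if n=='side': cv2.imwrite('pics/sd8.png',cv2.resize(p[180:330,260:460],(800,600)))
    X,Y,Z=[C[...,i] for i in range(3)]
    hsv=cv2.cvtColor(p,cv2.COLOR_BGR2HSV).astype(int)
    yl=(hsv[...,0]>20)&(hsv[...,0]<34)&(hsv[...,1]>120)&(abs(X)<40)&(Y>0)&(Y<40)&(Z<30)&(Z>-30)
    q=C[yl];print(n,'yellow',len(q),np.percentile(q,[3,50,97],axis=0).round(1).tolist())
    leg=(p.max(-1)<120)&(hsv[...,1]<60)&(abs(X)<45)&(Y>5)&(Y<42)&(Z<45)&(Z>0)&(abs(Y+Z-50)<14)
    q=C[leg];print(n,'leg',len(q),np.percentile(q,[3,50,97],axis=0).round(1).tolist())
print(proj('scene',O+np.array([[x,21.2,21.2] for x in(-20,-15,15,20)])@G.T).round(1))
```

```text
scene yellow 41 [[-17.8, 29.1, -9.7], [-5.2, 31.1, -3.9], [9.3, 33.5, 2.9]]
scene leg 146 [[-20.4, 14.5, 12.9], [-0.4, 28.8, 27.8], [18.9, 40.5, 42.4]]
side yellow 65 [[-15.7, 23.4, -16.8], [-2.6, 29.8, -4.3], [11.3, 32.0, 3.7]]
side leg 10 [[3.0, 37.7, 13.7], [11.5, 38.9, 15.4], [18.4, 40.0, 17.0]]
[[343.1 276.5]
 [341.2 275.6]
 [330.  270. ]
 [328.1 269.1]]
```

View pics/sd8.png

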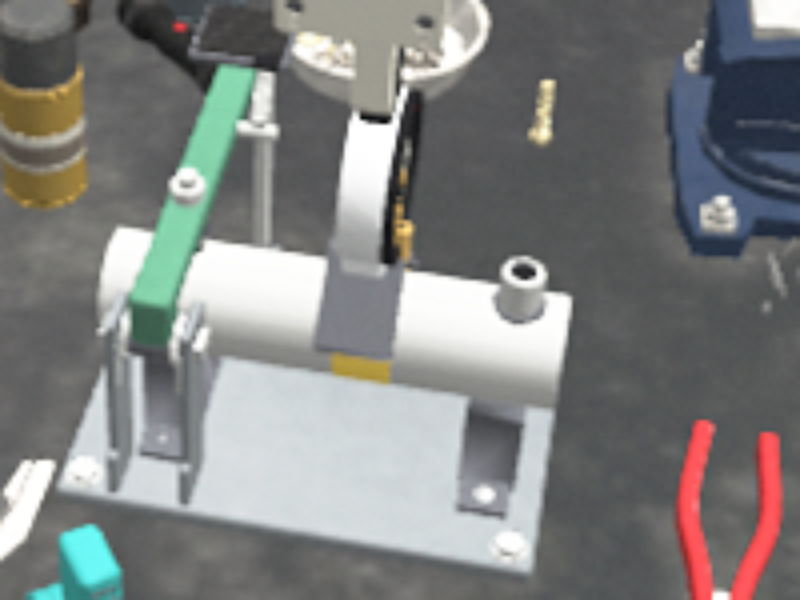

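```bash
for i in 1 2 3; do python3 -m jog '[0,0,0.8,0,0,0,25, 0,0,0,0,0,0,25, 0,0,0,0,0,0,25]' ; done
python3 - <<'E'
from bench import state
import numpy as np
print(state()['torque'])
E
```

```text
time_s: 15.12
tool_pos: [522.4, -59.4, 226.9]
eef_rot: [3.141, 0.0, 1.466]
contact_force: [-0.8, -1.3, 2.6]
finger_gap: 0.323
time_s: 15.37
tool_pos: [522.6, -59.4, 226.8]
eef_rot: [3.14, 0.0, 1.466]
contact_force: [-1.2, -1.5, 7.0]
finger_gap: 0.319
time_s: 15.62
tool_pos: [522.9, -59.5, 226.8]
eef_rot: [3.139, 0.001, 1.466]
contact_force: [-1.9, -2.2, 10.1]
finger_gap: 0.32
[-0.55602776  0.51261682 -0.04662594]
```

Seated, at 10 N with little side force. I'll ease off a little and rock about the tube axis (lever arm L≈152 mm).

```bash
python3 -m jog '[0,0,-0.6,0,0,0,25, 3.04,0,0.03,0,-0.02,0,25, 3.04,0,0.03,0,-0.02,0,25, 3.8,0,0.05,0,-0.025,0,25, 3.8,0,0.05,0,-0.025,0,25, 3.8,0,0.05,0,-0.025,0,25, 3.8,0,0.05,0,-0.025,0,25, 3.04,0,0.03,0,-0.02,0,25, 3.04,0,0.03,0,-0.02,0,25, 3.04,0,0.03,0,-0.02,0,25, 0,0,0,0,0,0,25, 0,0,0,0,0,0,25]'
python3 - <<'E'
from h import *
from bench import state
s=state();Rm=R.from_euler('xyz',s['eef_rot'])
print('F tool',Rm.inv().apply(s['contact_force']),s['torque'])
E
```

```text
time_s: 16.62
tool_pos: [526.0, -29.1, 223.5]
eef_rot: [3.139, 0.201, 1.467]
contact_force: [-0.1, -2.0, 5.0]
finger_gap: 0.317
F tool [-2.91675559  0.06931278 -4.49122837] [-1.10587906 -0.08616599  0.06049817]
```

```bash
python3 -m jog '[3.04,0,0.03,0,-0.02,0,25, 3.8,0,0.05,0,-0.025,0,25, 3.8,0,0.05,0,-0.025,0,25, 3.8,0,0.05,0,-0.025,0,25, 3.8,0,0.05,0,-0.025,0,25, 3.04,0,0.03,0,-0.02,0,25, 3.04,0,0.03,0,-0.02,0,25, 3.04,0,0.03,0,-0.02,0,25, 0,0,0,0,0,0,25, 0,0,0,0,0,0,25, 0,0,0,0,0,0,25, 0,0,0,0,0,0,25, 0,0,0,0,0,0,25, 0,0,0,0,0,0,25, 0,0,0,0,0,0,25, 0,0,0,0,0,0,25, 0,0,0,0,0,0,25, 0,0,0,0,0,0,25]'
python3 - <<'E'
from h import *
from bench import state
import cv2
s=state();Rm=R.from_euler('xyz',s['eef_rot'])
print('F tool',Rm.inv().apply(s['contact_force']),s['torque'])
p,d=cams.read_camera('wrist');np.savez('w9.npz',p=p,d=d,tp=s['tool_pos'],er=s['eef_rot'])
cv2.imwrite('pics/w9.png',cv2.resize(p[200:290,250:400],(800,480),interpolation=2))
p,d=cams.read_camera('scene');np.savez('s9.npz',p=p,d=d);cv2.imwrite('pics/s9.png',cv2.resize(p[200:275,310:410],(800,600),interpolation=2))
E
```

```text
time_s: 18.12
tool_pos: [528.5, -3.1, 215.5]
eef_rot: [3.14, 0.381, 1.466]
contact_force: [0.6, -1.1, 5.8]
finger_gap: 0.322
F tool [-3.09825521  0.7111763  -4.97258529] [-1.09169859 -0.0545149   0.09735717]
```

View pics/w9.png

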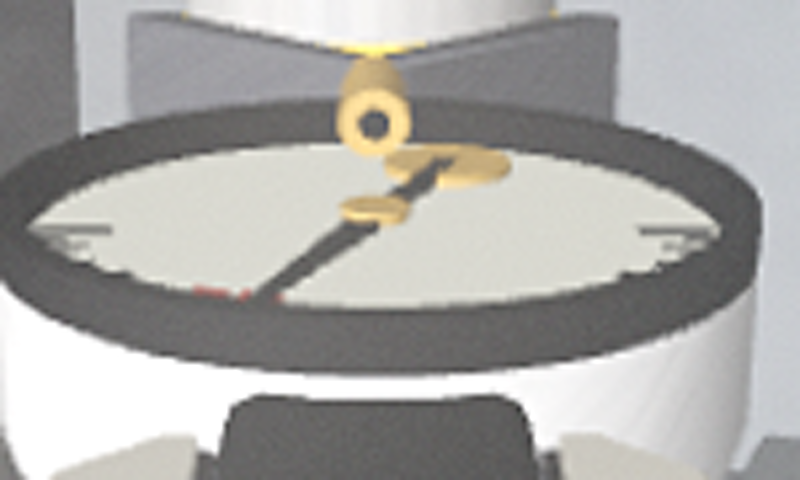

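View pics/s9.png

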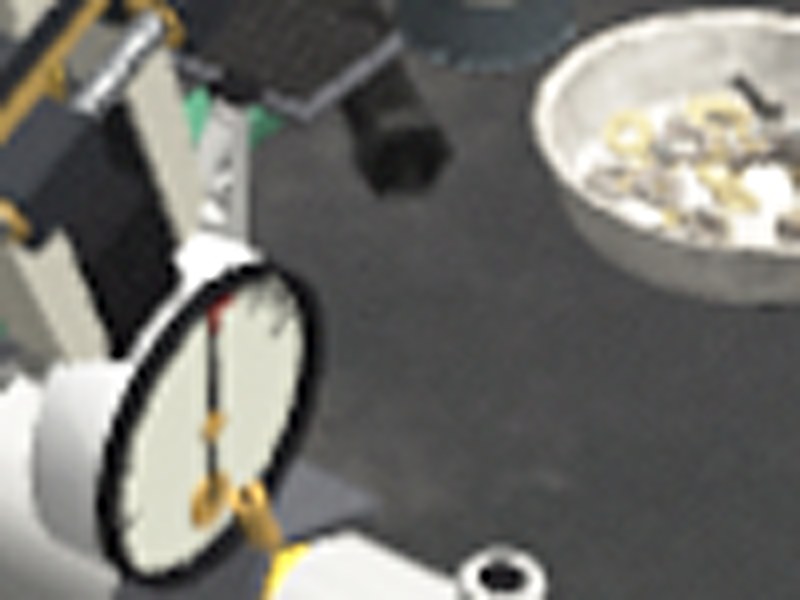

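Run:
```python
import numpy as np,cv2
a=np.load('w6.npz')['p'][248:262,270:330];b=np.load('w9.npz')['p'][248:262,270:330]
A=cv2.resize(a,None,fx=13,fy=13,interpolation=0);B=cv2.resize(b,None,fx=13,fy=13,interpolation=0)
cv2.imwrite('pics/z1.png',np.vstack([A,B]))
c=np.load('scene0_p.npy')[355:395,265:315];d=np.load('s9.npz')['p'][228:268,320:360]
cv2.imwrite('pics/z2.png',np.hstack([cv2.resize(c,None,fx=8,fy=8,interpolation=0),cv2.resize(d,None,fx=8,fy=8,interpolation=0)]))
```

```text
(no output)
```

View pics/z1.png

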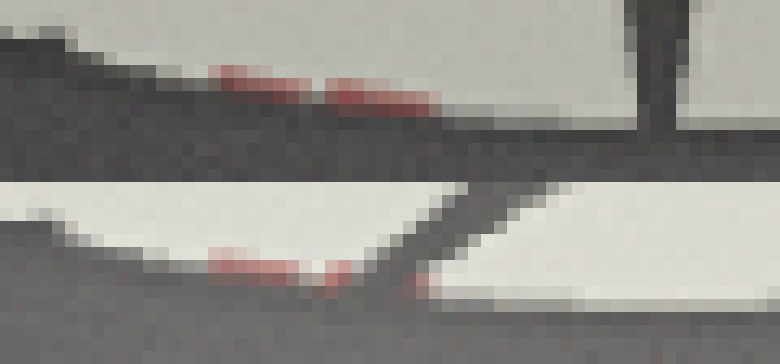

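View pics/z2.png

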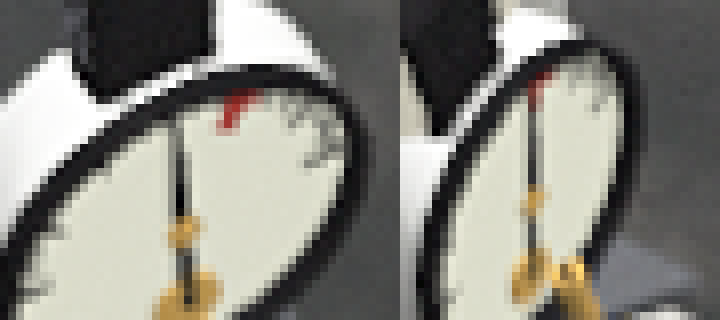

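```bash
cat > dial.py <<'E'
from h import *
Mw=cams.camera_model('wrist');
def gp(x,y,z,off=1.3,zt=141.5):
    return wproj(np.array([y,x+off*-1,zt-z]),np.zeros(3),np.zeros(3))
E
python3 - <<'E'
from dial import *
for off in(0,1.3,3):
  print('off',off)
  for xf in (-12,-14,-16,-18):
    c=gp(xf,0,90,off);print(xf,'centre',c.round(1),'R44 half',(gp(xf,44,90,off)-gp(xf,-44,90,off))[0].round(1)/2,'top44',gp(xf,0,134,off).round(1)[1],'bot',gp(xf,0,46,off).round(1)[1])
  print('grip top corners',[gp(x,y,174,off).round(1).tolist() for x,y in((-9,-15),(-9,15),(9,15),(9,-15))])
E
```

```text
off 0
-12 centre [320.6 242.9] R44 half 70.7 top44 268.7 bot 225.2
-14 centre [320.6 239.8] R44 half 70.85 top44 265.0 bot 222.5
-16 centre [320.6 236.7] R44 half 71.05 top44 261.2 bot 219.8
-18 centre [320.6 233.5] R44 half 71.2 top44 257.4 bot 217.1
grip top corners [[283.7, 310.7], [357.4, 310.6], [355.6, 347.5], [285.5, 347.5]]
off 1.3
-12 centre [320.6 240.9] R44 half 70.8 top44 266.3 bot 223.4
-14 centre [320.6 237.8] R44 half 70.95 top44 262.5 bot 220.8
-16 centre [320.6 234.6] R44 half 71.15 top44 258.7 bot 218.1
-18 centre [320.6 231.5] R44 half 71.3 top44 255.0 bot 215.4
grip top corners [[283.6, 307.8], [357.5, 307.8], [355.8, 345.0], [285.4, 345.0]]
off 3
-12 centre [320.6 238.2] R44 half 70.95 top44 263.1 bot 221.2
-14 centre [320.6 235.1] R44 half 71.1 top44 259.3 bot 218.5
-16 centre [320.6 231.9] R44 half 71.3 top44 255.5 bot 215.8
-18 centre [320.6 228.8] R44 half 71.45 top44 251.7 bot 213.1
grip top corners [[283.4, 304.1], [357.7, 304.1], [355.9, 341.6], [285.2, 341.7]]
```

Run:
```python
from dial import *
from scipy.optimize import least_squares
def inv(u,v,xf,off=1.5):
    r=least_squares(lambda a:gp(xf,a[0],90+a[1],off)-[u,v],[0,20.]);return r.x
for xf in(-9.5,-10.5,-11.5):
    print(xf,[ (nm,inv(u,v,xf).round(1).tolist(), round(np.arctan2(-inv(u,v,xf)[0],inv(u,v,xf)[1]),3), round(float(np.hypot(*inv(u,v,xf))),1)) for nm,u,v in [
     ('tickL',256.8,243.2),('tickLin',271.3,243.1),('tickRin',370,243.7),
     ('p1L',287,254),('p1R',293,255),('p2L',295.3,255),('p2R',303.3,256),('mid',295.1,255.2)]])
```

```text
-9.5 [('tickL', [-40.1, -2.6], np.float64(1.635), 40.2), ('tickLin', [-30.9, -2.8], np.float64(1.662), 31.0), ('tickRin', [30.8, -1.5], np.float64(-1.621), 30.8), ('p1L', [-19.2, 18.2], np.float64(0.81), 26.5), ('p1R', [-15.6, 20.0], np.float64(0.663), 25.3), ('p2L', [-14.3, 20.0], np.float64(0.621), 24.6), ('p2R', [-9.7, 21.7], np.float64(0.42), 23.7), ('mid', [-14.4, 20.3], np.float64(0.616), 24.9)]
-10.5 [('tickL', [-39.5, 0.6], np.float64(1.555), 39.5), ('tickLin', [-30.4, 0.4], np.float64(1.557), 30.4), ('tickRin', [30.4, 1.7], np.float64(-1.515), 30.4), ('p1L', [-18.9, 21.2], np.float64(0.728), 28.4), ('p1R', [-15.4, 22.9], np.float64(0.591), 27.6), ('p2L', [-14.1, 22.9], np.float64(0.552), 26.9), ('p2R', [-9.5, 24.6], np.float64(0.371), 26.3), ('mid', [-14.2, 23.2], np.float64(0.548), 27.2)]
-11.5 [('tickL', [-38.9, 3.9], np.float64(1.471), 39.1), ('tickLin', [-30.0, 3.6], np.float64(1.45), 30.2), ('tickRin', [29.9, 4.9], np.float64(-1.408), 30.3), ('p1L', [-18.6, 24.1], np.float64(0.657), 30.5), ('p1R', [-15.1, 25.8], np.float64(0.531), 29.9), ('p2L', [-13.9, 25.8], np.float64(0.494), 29.3), ('p2R', [-9.4, 27.4], np.float64(0.33), 29.0), ('mid', [-14.0, 26.1], np.float64(0.491), 29.6)]
```

Run:
```python
from h import *
import cv2
p0=np.load('scene0_p.npy');s9=np.load('s9.npz')['p'];s5=None
def rect(p,O,G,xf):
    g=np.linspace(-46,46,552);yy,zz=np.meshgrid(-g,-g) # right of image = -y (facing dial)
    P=np.stack([np.full_like(yy,xf),yy,90+zz],-1)@G.T+O
    uv=proj('scene',P).astype(np.float32)
    return cv2.remap(p,uv[...,0],uv[...,1],cv2.INTER_CUBIC)
G0=R.from_euler('z',-.456).as_matrix();O0=np.array([459.2,240.7,0])
a=rect(p0,O0,G0,-10.5)
cv2.imwrite('pics/r0.png',a)
G9=(R.from_euler('z',-.105)*R.from_euler('x',-.381)).as_matrix();O9=np.array([520.3,-59.9,75])+G9@np.array([0,0,9.9])
cv2.imwrite('pics/r9.png',rect(s9,O9,G9,-10.5))
```

```text
(no output)
```

View pics/r0.png

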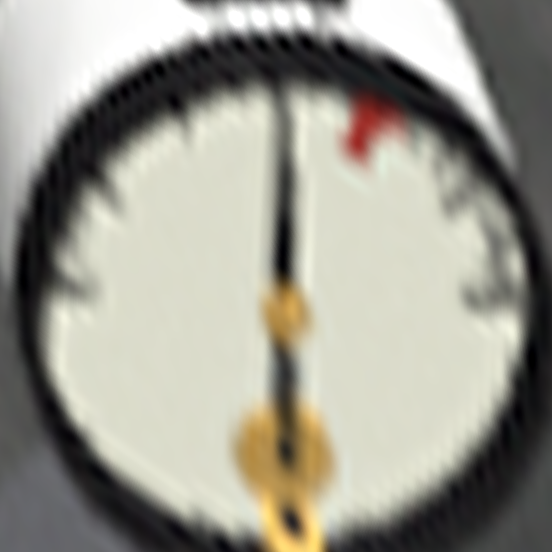

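View pics/r9.png

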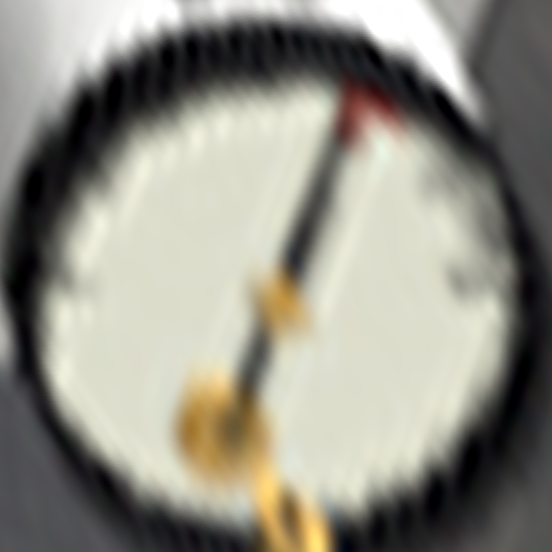

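The mark shows as a two-armed red shape, half hidden under the rim from the wrist and coarse in the scene camera. I can't tell its exact centre this way. There is plenty of time, so I'll lift off and hold the dial up to the scene camera once for a clear reading.

```bash
python3 -m jog '[0,0,-5,0,0,0,25, 0,0,-10,0,0,0,25, 0,0,-15,0,0,0,25, 0,0,-20,0,0,0,25, 0,0,-20,0,0,0,25, 0,0,-10,0,0,0,25]'
python3 - <<'E'
from h import *
from bench import state
s=state();t=np.array([420,170,440]);Rm=R.from_euler('xyz',s['eef_rot'])
D=t-[0,0,60];n=cams.camera_model('scene')['position']-D;n/=np.linalg.norm(n)
h=np.r_[n[:2],0];h/=np.linalg.norm(h);a=.5
n2=h*np.cos(a)+np.array([0,0,1])*np.sin(a)
gx=-n2;gz=-h*np.sin(a)+np.array([0,0,1])*np.cos(a);gy=np.cross(gz,gx)
T=R.from_matrix(np.stack([gy,gx,-gz],1))
print(np.linalg.det(T.as_matrix()),'shift',Rm.inv().apply(t-s['tool_pos']),'rot',(Rm.inv()*T).as_rotvec(),np.linalg.norm((Rm.inv()*T).as_rotvec()))
E
```

```text
time_s: 18.72
tool_pos: [531.6, 28.0, 291.1]
eef_rot: [3.14, 0.378, 1.466]
contact_force: [0.4, -0.5, -2.8]
finger_gap: 0.321
0.9999999999999997 shift [  65.41611435 -125.45440196 -186.46598495] rot [0.63403046 0.57245346 0.79937213] 1.1699116993968681
```

```bash
python3 -m jog '[5.5,-10.5,-15.5,0,0,0,25, 5.5,-10.5,-15.5,0,0,0,25, 5.5,-10.5,-15.5,0,0,0,25, 5.5,-10.5,-15.5,0,0,0,25, 5.5,-10.5,-15.5,0,0,0,25, 5.5,-10.5,-15.5,0,0,0,25, 5.5,-10.5,-15.5,0,0,0,25, 5.5,-10.5,-15.5,0,0,0,25, 5.5,-10.5,-15.5,0,0,0,25, 5.5,-10.5,-15.5,0,0,0,25, 5.5,-10.5,-15.5,0,0,0,25, 5.5,-10.5,-15.5,0,0,0,25]' && python3 -m jog '[0,0,0,0.0453,0.0409,0.0571,25, 0,0,0,0.0453,0.0409,0.0571,25, 0,0,0,0.0453,0.0409,0.0571,25, 0,0,0,0.0453,0.0409,0.0571,25, 0,0,0,0.0453,0.0409,0.0571,25, 0,0,0,0.0453,0.0409,0.0571,25, 0,0,0,0.0453,0.0409,0.0571,25, 0,0,0,0.0453,0.0409,0.0571,25, 0,0,0,0.0453,0.0409,0.0571,25, 0,0,0,0.0453,0.0409,0.0571,25, 0,0,0,0.0453,0.0409,0.0571,25, 0,0,0,0.0453,0.0409,0.0571,25, 0,0,0,0.0453,0.0409,0.0571,25, 0,0,0,0.0453,0.0409,0.0571,25, 0,0,0,0,0,0,25]'
python3 - <<'E'
from h import *
from bench import state
import cv2
s=state();print(s['joint_positions'])
p,d=cams.read_camera('scene');np.savez('s10.npz',p=p,d=d,tp=s['tool_pos'],er=s['eef_rot'])
c=proj('scene',s['tool_pos']+R.from_euler('xyz',s['eef_rot']).apply([0,-12,51]));print(c)
u,v=c.round().astype(int);cv2.imwrite('pics/s10.png',cv2.resize(p[max(v-60,0):v+60,u-60:u+60],(600,600),interpolation=2))
E
```

```text
time_s: 19.72
tool_pos: [418.6, 170.1, 437.3]
eef_rot: [-3.141, 0.38, 1.467]
contact_force: [0.9, 0.2, -3.6]
finger_gap: 0.321
time_s: 20.97
tool_pos: [419.3, 168.2, 436.1]
eef_rot: [-2.639, 0.004, 0.549]
contact_force: [-0.5, 0.9, -3.2]
finger_gap: 0.321
[-0.07284123 -0.10252753  1.41553659  0.46592851  2.09165513 -0.43906734]
[325.95464126 229.32154112]
```

View pics/s10.png

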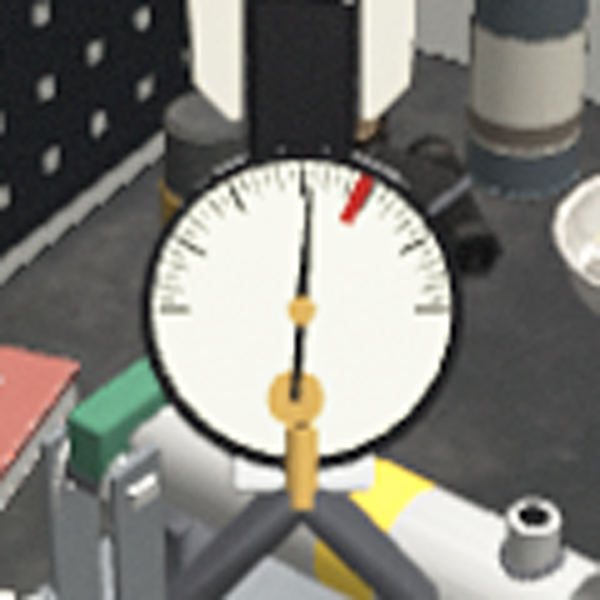

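The clear view shows the mark as a plain red bar from (350,217) to (367,180) about the dial centre (302,310), a little under the 30° graduation. The second arm was an artefact. Measuring it.

Run:
```python
from h import *
import cv2
f=np.load('s10.npz');p=f['p'];T=R.from_euler('xyz',f['er'])
M=cams.camera_model('scene')
v,u=np.nonzero((p[...,2]>110)&(p[...,1]<.6*p[...,2].astype(float))&(p[...,0]<.6*p[...,2].astype(float)))
k=(abs(u-338)<12)&(abs(v-210)<14);u,v=u[k],v[k];w=(p[v,u,2]-p[v,u,1].astype(float));print(len(u))
# homography from 4 dial ticks (crop/5 + origin(266,169)): left90, right90 outer, top
o=np.array([326-60,229-60])
def face(u,v,xf,dy=0,dz=0):
    K=M['intrinsics'];d=np.stack([(u-K[0,2])/K[0,0],-(v-K[1,2])/K[1,1],-np.ones_like(u,float)],-1)@R.from_euler('xyz',M['orientation']).as_matrix().T
    c=T.inv().apply(M['position']-f['tp']);d=T.inv().apply(d)
    t=(xf-1.5-c[1])/d[:,1];q=c+t[:,None]*d
    return q[:,0],(141.5-q[:,2])-90
pts=np.array([[160,309],[445,310],[190,308],[415,309],[303,160],[303,192],[301,310],[190,245],[412,245],[238,195]])/5+o
y,z=face(pts[:,0],pts[:,1],-10.5);print(np.c_[y,z].round(1).tolist())
y0=(y[0]+y[1]+y[2]+y[3])/4;z0=z[:4].mean()
Y,Z=face(u.astype(float),v.astype(float),-10.5);Y-=y0;Z-=z0
print('tick angles',[np.arctan2(-(y[i]-y0),z[i]-z0).round(3) for i in range(len(y))])
print('mark',np.average(np.arctan2(-Y,Z),weights=w),np.average(np.hypot(Y,Z),weights=w), 'ptr now')
A=-np.stack([Y,-Z],1);c=np.average(np.c_[Y,Z],axis=0,weights=w);print(np.arctan2(-c[0],c[1]))
```

```text
27
[[38.3, -1.6], [-39.7, -1.8], [30.0, -1.3], [-31.5, -1.5], [-0.8, 39.2], [-0.9, 30.5], [-0.3, -1.8], [29.9, 16.0], [-30.5, 16.0], [16.8, 29.6]]
tick angles [np.float64(-1.572), np.float64(1.577), np.float64(-1.563), np.float64(1.57), np.float64(0.003), np.float64(0.004), np.float64(-2.197), np.float64(-1.052), np.float64(1.038), np.float64(-0.512)]
mark 0.4281487726469351 34.224124803466324 ptr now
0.42875493504809425
```

Run:
```python
from h import *
import cv2
f=np.load('s10.npz');p=f['p'];T=R.from_euler('xyz',f['er'])
def pol(y0,z0,W=800):
    a=np.linspace(-1.7,1.7,W);r=np.linspace(24,42,120);A,Rr=np.meshgrid(a,r)
    y=-Rr*np.sin(A)+y0;z=Rr*np.cos(A)+z0
    P=np.stack([y,np.full_like(y,-10.5-1.5),141.5-90-z],-1)
    Pw=P.reshape(-1,3)@T.as_matrix().T+f['tp']
    uv=proj('scene',Pw).reshape(A.shape+(2,)).astype(np.float32)
    return cv2.remap(p,uv[...,0],uv[...,1],cv2.INTER_CUBIC),a,r
best=None
for y0 in np.arange(-2,2.1,.25):
    for z0 in np.arange(-4,2.1,.25):
        im,a,r=pol(y0,z0);g=im.astype(float).mean(-1)
        prof=g[(r>33)&(r<38)].mean(0)
        prof=prof-cv2.GaussianBlur(prof[None],(0,0),12)[0]
        # long ticks at -90,-60,-30,60,90, contrast
        k=[np.interp(np.deg2rad(t),a,cv2.GaussianBlur(prof[None],(0,0),2)[0]) for t in(-90,-60,-30,0,60,90)]
        s=sum(k)
        if best is None or s<best[0]: best=(s,y0,z0)
print(best)
im,a,r=pol(best[1],best[2])
red=im[...,2].astype(float)-im[...,1];red[red<40]=0
rr=(r>30)&(r<38);w=red[rr].sum(0);print('mark',(w*a).sum()/w.sum(),'by r',[(round(x,1),round((red[i]*a).sum()/max(red[i].sum(),1),3)) for i,x in enumerate(r) if i%12==0])
big=cv2.resize(im,(800,480));
for t in range(-90,91,30): cv2.line(big,(int((np.deg2rad(t)+1.7)/3.4*799),0),(int((np.deg2rad(t)+1.7)/3.4*799),40),(255,0,0),1)
cv2.imwrite('pics/pol.png',big)
```

```text
(np.float64(-337.2044501442975), np.float64(0.0), np.float64(-1.25))
mark 0.45223842425980987 by r [(np.float64(24.0), np.float64(0.0)), (np.float64(25.8), np.float64(0.0)), (np.float64(27.6), np.float64(0.445)), (np.float64(29.4), np.float64(0.452)), (np.float64(31.3), np.float64(0.452)), (np.float64(33.1), np.float64(0.452)), (np.float64(34.9), np.float64(0.45)), (np.float64(36.7), np.float64(0.454)), (np.float64(38.5), np.float64(0.454)), (np.float64(40.3), np.float64(0.454))]
```

View pics/pol.png

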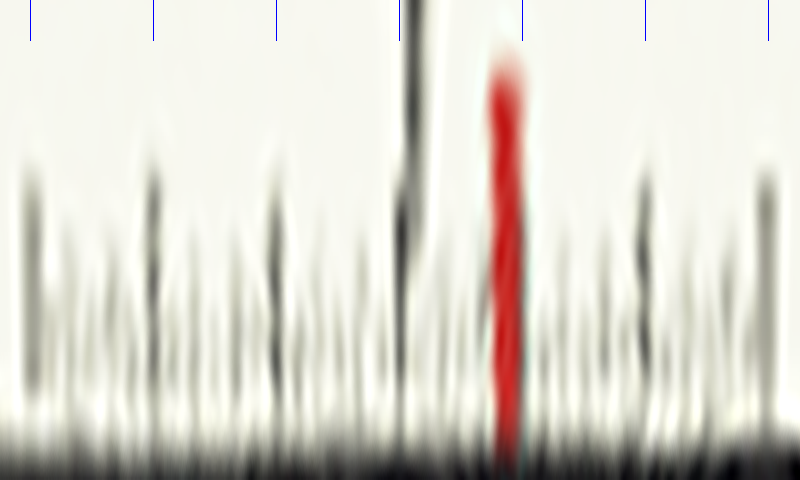

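Mark = 0.452 rad, the same at every radius and aligned with the graduations. Returning to the tube the same way.

```bash
python3 -m jog '[0,0,0,-0.0453,-0.0409,-0.0571,25, 0,0,0,-0.0453,-0.0409,-0.0571,25, 0,0,0,-0.0453,-0.0409,-0.0571,25, 0,0,0,-0.0453,-0.0409,-0.0571,25, 0,0,0,-0.0453,-0.0409,-0.0571,25, 0,0,0,-0.0453,-0.0409,-0.0571,25, 0,0,0,-0.0453,-0.0409,-0.0571,25, 0,0,0,-0.0453,-0.0409,-0.0571,25, 0,0,0,-0.0453,-0.0409,-0.0571,25, 0,0,0,-0.0453,-0.0409,-0.0571,25, 0,0,0,-0.0453,-0.0409,-0.0571,25, 0,0,0,-0.0453,-0.0409,-0.0571,25, 0,0,0,-0.0453,-0.0409,-0.0571,25, 0,0,0,-0.0453,-0.0409,-0.0571,25, 0,0,0,0,0,0,25]' && python3 -m jog '[-5.5,10.5,15.5,0,0,0,25, -5.5,10.5,15.5,0,0,0,25, -5.5,10.5,15.5,0,0,0,25, -5.5,10.5,15.5,0,0,0,25, -5.5,10.5,15.5,0,0,0,25, -5.5,10.5,15.5,0,0,0,25, -5.5,10.5,15.5,0,0,0,25, -5.5,10.5,15.5,0,0,0,25, -5.5,10.5,15.5,0,0,0,25, -5.5,10.5,15.5,0,0,0,25, -5.5,10.5,15.5,0,0,0,25, -5.5,10.5,15.5,0,0,0,25, 0,0,0,0,0,0,25, 0,0,0,0,0,0,25, 0,0,0,0,0,0,25]';python3 - <<'E'
from h import *
from bench import state
s=state();Rm=R.from_euler('xyz',s['eef_rot'])
# seat = tool (0,-1.5?,151.8)
A=np.array([521.5,-59.9,75])
print(Rm.inv().apply(A-s['tool_pos']))
E
```

```text
time_s: 22.27
tool_pos: [418.6, 171.2, 437.2]
eef_rot: [3.141, 0.383, 1.475]
contact_force: [-1.1, 0.1, -3.4]
finger_gap: 0.319
time_s: 23.52
tool_pos: [531.1, 27.0, 289.4]
eef_rot: [3.142, 0.379, 1.466]
contact_force: [0.1, -0.2, -3.0]
finger_gap: 0.317
[ -1.83452636  -0.4469907  231.54686802]
```

```bash
python3 -m jog '[5.3,0,0.07,0,-0.024,0,25, 5.3,0,0.07,0,-0.024,0,25, 5.3,0,0.07,0,-0.024,0,25, 0,0,12,0,0,0,25, 0,0,16,0,0,0,25, 0,0,16,0,0,0,25, 0,0,14,0,0,0,25, 0,0,10,0,0,0,25, 0,0,6,0,0,0,25, 0,0,0,0,0,0,25, 0,0,0,0,0,0,25, 0,0,0,0,0,0,25, 0,0,0,0,0,0,25, 0,0,0,0,0,0,25, 0,0,0,0,0,0,25]';python3 - <<'E'
from h import *
from bench import state
L=[]
for i in range(1):
    s=state();Rm=R.from_euler('xyz',s['eef_rot'])
    A=np.array([521.5,-59.9,75]);print(Rm.inv().apply(A-s['tool_pos']),Rm.inv().apply(s['contact_force']),s['torque'])
E
```

```text
time_s: 24.77
tool_pos: [529.6, 9.0, 216.3]
eef_rot: [3.14, 0.452, 1.466]
contact_force: [0.2, -0.0, -2.5]
finger_gap: 0.325
[ -0.69623341  -1.01619758 157.4314285 ] [1.06599677 0.22167885 2.24088029] [ 0.59014467 -0.12401305  0.04603615]
```

```bash
python3 -m jog '[0,0,2.5,0,0,0,25, 0,0,1.5,0,0,0,25, 0,0,0,0,0,0,25, 0,0,0,0,0,0,25]'; for i in 1 2 3; do python3 -m jog '[0,0,0.8,0,0,0,25, 0,0,0,0,0,0,25, 0,0,0,0,0,0,25, 0,0,0,0,0,0,25]'; python3 -c "
from h import *
from bench import state
s=state();Rm=R.from_euler('xyz',s['eef_rot']);A=np.array([521.5,-59.9,75]);print(Rm.inv().apply(A-s['tool_pos']),Rm.inv().apply(s['contact_force']),Rm.inv().apply(s['torque']))"; done
```

```text
time_s: 25.1
tool_pos: [529.0, 6.9, 212.0]
eef_rot: [-3.141, 0.452, 1.466]
contact_force: [0.5, 0.4, -2.8]
finger_gap: 0.319
time_s: 25.43
tool_pos: [529.1, 6.6, 211.8]
eef_rot: [3.141, 0.452, 1.466]
contact_force: [-0.6, 0.2, -0.3]
finger_gap: 0.318
[ -0.41257204  -0.71159313 152.23813427] [ 0.25209965 -0.6278768   0.17996741] [ 0.00481528 -0.07096319  0.060035  ]
time_s: 25.77
tool_pos: [529.3, 6.2, 211.5]
eef_rot: [3.14, 0.452, 1.466]
contact_force: [-1.2, -0.0, 5.5]
finger_gap: 0.322
[ -0.23156108  -1.01462222 151.83261192] [-2.53234135 -1.18697053 -4.88775819] [ 0.15091199 -0.60579946  0.08376108]
time_s: 26.1
tool_pos: [529.5, 6.1, 211.3]
eef_rot: [3.14, 0.452, 1.465]
contact_force: [-1.7, 1.7, 8.6]
finger_gap: 0.321
[ -0.22271321  -1.32424028 151.62942284] [-2.37668063 -1.82005921 -8.42808925] [ 0.25218362 -0.67265933  0.04942377]
```

```bash
python3 -m jog '[-0.5,0,-0.4,0,0,0,25, 0,0,0,0,0,0,25, 0,0,0,0,0,0,25, 0,0,0,0,0,0,25, 0,0,0,0,0,0,25, 0,0,0,0,0,0,25, 0,0,0,0,0,0,25, 0,0,0,0,0,0,25, 0,0,0,0,0,0,25, 0,0,0,0,0,0,25, 0,0,0,0,0,0,25, 0,0,0,0,0,0,25, 0,0,0,0,0,0,25, 0,0,0,0,0,0,25, 0,0,0,0,0,0,25, 0,0,0,0,0,0,25, 0,0,0,0,0,0,25, 0,0,0,0,0,0,25]'
python3 - <<'E'
from h import *
from bench import state
import cv2
s=state();Rm=R.from_euler('xyz',s['eef_rot']);A=np.array([521.5,-59.9,75]);print(Rm.inv().apply(A-s['tool_pos']),Rm.inv().apply(s['contact_force']),Rm.inv().apply(s['torque']))
p,d=cams.read_camera('wrist');np.savez('w11.npz',p=p,d=d);cv2.imwrite('pics/w11.png',cv2.resize(p[200:290,250:400],(800,480),interpolation=2))
p,d=cams.read_camera('scene');np.savez('s11.npz',p=p,d=d,tp=s['tool_pos'],er=s['eef_rot']);cv2.imwrite('pics/s11.png',cv2.resize(p[190:310,290:450],(800,600),interpolation=2))
p,d=cams.read_camera('side');cv2.imwrite('pics/sd11.png',cv2.resize(p[180:330,260:460],(800,600)))
E
```

```text
time_s: 27.6
tool_pos: [529.4, 5.9, 211.4]
eef_rot: [3.14, 0.452, 1.466]
contact_force: [-0.5, 1.5, 6.5]
finger_gap: 0.324
[-9.61607728e-02 -1.16352456e+00  1.51650879e+02] [-1.54762587 -0.60360682 -6.46857682] [ 0.14653721 -0.30726471  0.04895616]
```

View pics/w11.png

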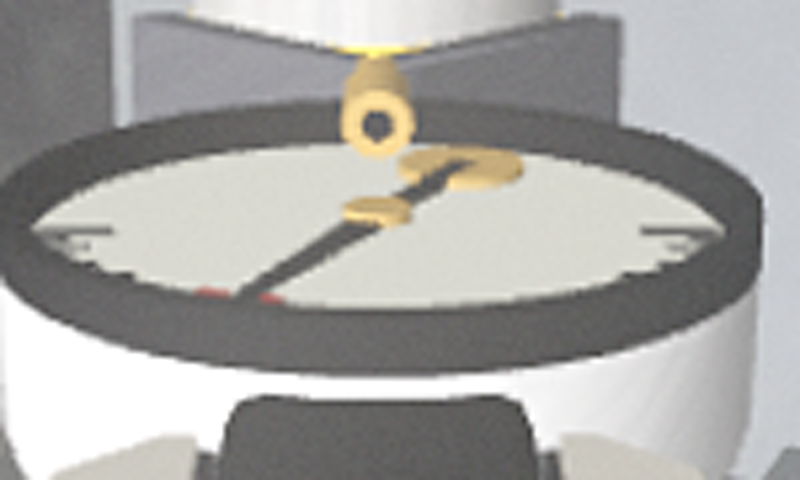

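View pics/s11.png

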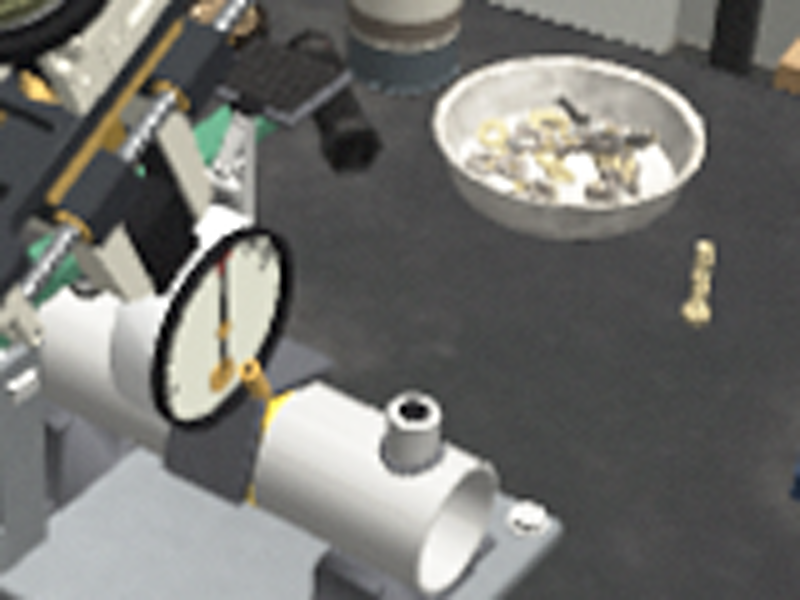

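View pics/sd11.png

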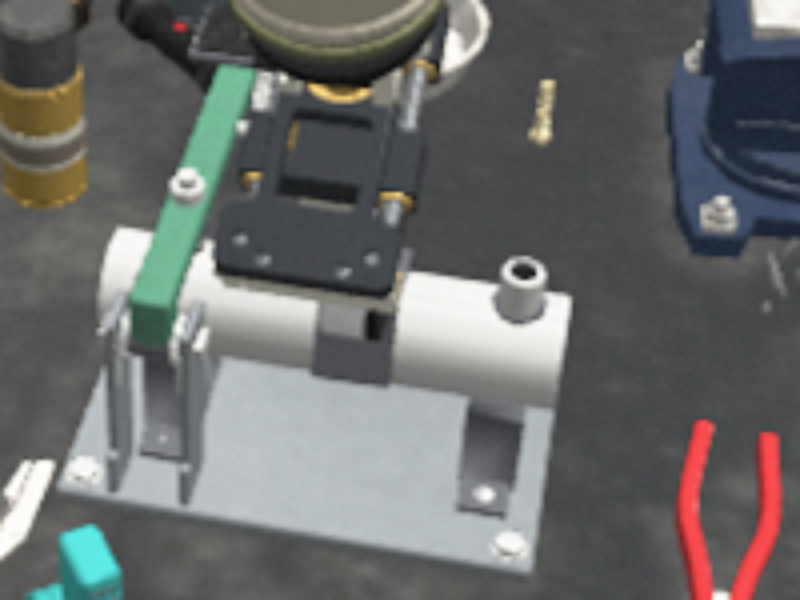

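```bash
python3 - <<'E'
from dial import *
from scipy.optimize import least_squares
def inv(c,xf,off=1.5):
    u,v=250+(c[0]+.5)/5.333-.5,200+(c[1]+.5)/5.333-.5
    return least_squares(lambda a:gp(xf,a[0],90+a[1],off)-[u,v],[0,20.]).x
for xf in(-11,-12,-13,-14):
    # pointer centreline points w11; w9
    a,b=inv((250,287),xf),inv((345,232),xf)   # w11
    c,d=inv((270,285),xf),inv((345,235),xf)   # w9
    t=lambda a,b:np.arctan2(-(a[0]-b[0]),a[1]-b[1])
    print(xf,'w11',t(a,b).round(3),'w9',t(c,d).round(3))
for xf in(-10.5,):
    for c in((195,291),(285,299),(240,295)): y=inv(c,xf);print('red',np.arctan2(-y[0],y[1]).round(3))
E
python3 - <<'E'
import numpy as np,cv2
b=np.load('w11.npz')['p'][235:262,275:335]
cv2.imwrite('pics/z3.png',cv2.resize(b,None,fx=13,fy=13,interpolation=0))
E
```

```text
-11 w11 0.458 w9 0.404
-12 w11 0.458 w9 0.404
-13 w11 0.458 w9 0.404
-14 w11 0.458 w9 0.404
red 0.735
red 0.387
red 0.57
```

View pics/z3.png

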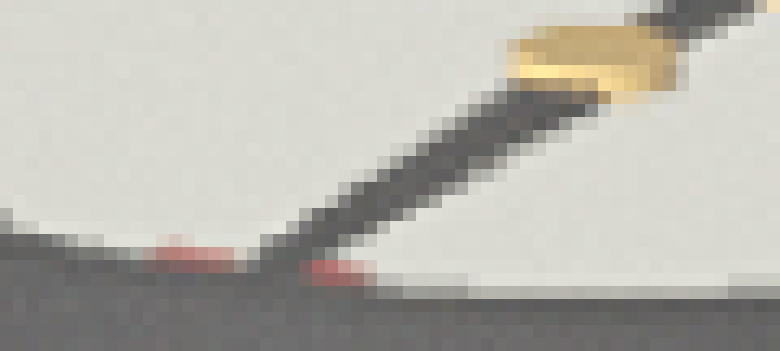

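```bash
python3 -m jog '[0,0,0,0,0,0,25, 0,0,0,0,0,0,25, 0,0,0,0,0,0,25, 0,0,0,0,0,0,25, 0,0,0,0,0,0,25, 0,0,0,0,0,0,25]' && python3 -c "
from bench import env
env.close_job()"
```

```text
time_s: 28.25
tool_pos: [529.4, 5.9, 211.4]
eef_rot: [3.14, 0.452, 1.466]
contact_force: [-0.4, 1.1, 6.4]
finger_gap: 0.32
the job is handed in; nothing more can be done
```

The tube is clamped and the gauge is being held astride the yellow band with its pointer on the red mark. I handed the job in at 28.3 s.

- **Clamp:** I pressed the pedal to its stop at about 20 N. After release the tread stayed at about z = 152 mm, roughly 0.29 rad, and the catch was over the pin. The boss had not moved, so the tube did not turn.
- **Gauge placing:** I first set the white gauge astride the tube and rocked it to 0.38 rad. The mark could not be read there, because the rim half hid it from the wrist camera and it was too coarse in the scene camera. I lifted the gauge once to show its dial to the scene camera and read the mark at 0.452 rad. I then set it back on the tube already leaning to that angle, so the last few degrees were not rocked on the tube.
- **Last checks:** The tool lean is 0.452 rad. The pointer, measured in the wrist picture, reads about 0.46 (good to about 0.02) and is quiet. Allowing for the gauge's weight, it presses on the tube with about 9 N. I estimate about 4.5 N on one leg and 8 N on the other, so the load is uneven but both are pressed. In the side view the head covers the band to within about 2 mm.
- **What disagreed:** In the wrist picture the mark looks split in two beside the pointer. Its position at that grazing angle (0.39 to 0.74 rad) does not agree with the reading from the front. I trusted the front reading, because there the mark lined up with the graduations.

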